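# Swap the keyhole caddy for a lipped bin on the louvre rack

### The arm

A 6-joint arm with a two-finger parallel gripper is mounted at the origin on a cart in front of the work surface, level with it; the furniture and walls round the work are solid. World frame = base frame: x ahead of the robot, y to its left, z up, the work surface at z = 0. Lengths are in mm, angles in degrees, forces in N, time in s.
With the tool pointing down it reaches from about 300 to 850 mm from the base axis. Payload 4.2 kg.
Tool frame: the origin (TCP) lies midway between the tips of the shut fingers; the grasp point (between the pads) lies 19 mm behind it; z points along the fingers, y is the line along which they close (so a half turn about z gives the same grasp; the last joint's range is limited). The gripper opens to 91 mm and grips with 3 to 60 N. Pads are 32 mm wide; open, the fingers measure 118 mm over their backs; the gripper's body (76 mm by 178 mm) begins 60 mm behind the grasp point.
Start: joints at [-64.171, 18.312, 89.639, -0, 72.044, -1.146], TCP at [260.825, -512.458, 213.976] pointing down, gripper open.
Joint ranges: [-177.97, 177.97], [-48.28, 115.42], [12.27, 149.76], [-77.06, 257.06], [2.81, 150.46], [-146.56, 146.56]. Speed limits (degrees/s): [147.25, 147.25, 180, 180, 180, 180].

### API

Orientations are given as [roll, pitch, yaw] about the fixed x, y, z axes, in that order (R = Rz(yaw) Ry(pitch) Rx(roll)).
In Python, from workcell import env gives the robot as it stands.
- The arm moves only by the shell command python3 -m jog 'ROWS' [FORCE]. ROWS is a JSON object of lists of equal length, an entry for each row: "jaw": the finger opening in mm, from 0 to 91.2; "slide": the shift along the tool's x, y, z in units of 30 mm (1.0 is 30 mm), a list of three; "spin": the turn about the tool's z in units of 8 degrees (1.0 is 8 degrees). In form: {"jaw": [jaw, ...], "slide": [[dx, dy, dz], ...], "spin": [spin, ...]}. A call has 1 to 10 rows; each row shifts and turns the commanded pose from where the row before left it, along the tool's axes as they then stand; what a row does not reach is not made up. A row lasts 1/10 s, in which the tool goes at most 50 mm and 8.59 degrees, less where a joint would pass 70% of its speed; a pose out of reach is approached as far as the arm can. A call is refused whole if a number of a shift passes 1 or a number of a turn 1, either way. A call with a gripper value outside its range is refused whole. The fingers move at their own pace and stop on an object; FORCE is the grip in N (left out, the last holds). Time passes only in rows, so rows that do not move let the fingers close. It gives the time, the measured TCP pose, the force, the opening and the grip force at its end, in the units of the state.
- env.state(): the state, without advancing time (a new reading comes with each control period).
- env.grab_frame(name): name is "scene" or "top"; returns the picture (384x512x3 uint8, red, green, blue); there is no depth.
- env.camera_model(name): a dict with "fx", "fy", "cx", "cy" (pixels), "camera_from_world" (4x4, takes a point from world to camera coordinates). Camera axes: x right, y up, looking along -z (the intrinsics and any distortion apply to the point x, -y, -z); pixel columns grow to the right and rows downward; lengths in mm; the calibration is good to about 2 mm. A picture is of the moment at which its call begins. camera_model takes no time and is no camera call.
- env.job_done(): hands the job in; it is judged then, once.
The state is a dict: "time_s": time; "qpos": joint angles; "qvel": joint speeds; "effort": joint torques, N m; "ee_pos": TCP position; "ee_rot": TCP orientation; "force": force on the tool from outside, world axes, zero at the start; "torque": the same for the moment, N m; "gripper_width": finger opening in mm; "gripper_force": force on a finger pad.
Only numpy, scipy, OpenCV 4.12 (cv2) and the standard library are available. Lean on these libraries where they do the work, as an engineer would, in place of code of your own. Each camera call takes 0.05 s, during which the arm holds its last target. There are 200 camera calls.

### The job

Take the white caddy off the rack: slide it up until the stud stands in the wide end of its keyhole, draw it off and stand it upright on the grey card. Then hang the yellow bin, with the plaster blank still in it, in the gap it left on the lower rail: carry it level, lift its lip over the louvre tongues and let it down until the lip has caught and the bin hangs squarely. Leave the other things where they are.

Things in the scene. Friction and masses are not known exactly. Their poses are not given: they have to be found in the camera images.
- rack: Fixed upright plywood rack, 480 mm wide, 380 high. Origin: foot of the board's front face, mid-width; x points from the robot into the board, y left, z up; the face is x = 0. The lower rail carries a blue bin at y = +145 and a red one at y = -145 mm (64 wide, out to x = -90, z = 86 to 128; a jar in the blue one stands up to z = 173). The gap between them, 226 mm wide, is for caddy and bin.
- rack_overhang (a point): Lower front edge, above the gap's middle, of the row of small fixed bins on the upper rail (whole width, z = 302 to 344 mm, out to 90 mm from the board). To work at the gap the gripper must come in under them tilted, its body leaning back to the robot by 30 to 50 degrees, fingers pointing forward and down.
- rack_rail (a point): Top edge of the lower louvre rail at the gap's middle: 125 mm above the table, 14.5 mm in front of the board. Upturned steel tongues in a row along y, 2.5 mm thick, 16 high, leaning slightly to the robot; behind them an open channel, 13 mm wide, for a bin's lip. A rest bar below (z = 78 to 92 mm, 21 mm off the board) keeps hung things upright.
- rack_stud (a point): Middle of the shank of the headed stud that the caddy hangs on: 172 mm above the table, mid-gap, 24.5 mm off the board, pointing along the rack's -x. Spacer 16 mm diameter out to 21.5 mm, shank 6 mm diameter, 5.7 long, head 13 mm diameter, 4 thick, ending 31 mm off the board.
- caddy: White steel caddy with blue rim, loose, 180 g, empty. Origin: middle of the underside; x points to its back plate, z up. Box 60 mm deep (x), 62 mm wide (y); flat side walls, 60 mm high in front, 68 at the back: grip across the 62 mm. Back plate (3 mm, rear face at x = +30) rises to 114 mm. It hangs with its back to the board, leaning a degree or two.
- caddy_keyhole (a point): Centre of the wide end of the keyhole in the caddy's back plate: an 18 mm hole, 80 mm above its underside; an 8 mm slot runs up from it to 100 mm. Hanging, the stud sits at the slot's top: raise the caddy about 17 mm until this point is level with rack_stud (6 mm more is possible), then draw it about 12 mm towards the robot, off the head.
- bin: Yellow parts bin, loose, 130 g, on the table. Origin: middle of the underside; x points to its back wall, z up. Outside 112 mm deep (x, without lip), 64 wide (y), 64 high; walls 3 mm; sides flat and parallel, full height from x = -12 to +56 mm, falling to 33 mm at the open front. Grip across the 64 mm on the full-height part.
- bin_lip (a point): Middle of the lower edge of the lip along the top of the bin's back: x = 67.5, z = 51 mm in the bin's frame. Lip 3 mm thick, 58 wide; between it and the back wall a 10 mm slot, open below, closed by the bridge 10 mm above this edge. Hung, the tongues are in that slot under the bridge: this point is then 10 mm below rack_rail and about 5 mm nearer the board.
- blank: Oval white plaster blank, 47 x 68 x 14 mm, lying loose on the floor of the yellow bin. Origin: middle of its underside.
- card: Grey card 110 x 170 x 8 mm lying on the table, fixed. Origin: middle of the underside; x is its 110 mm side. The caddy is to stand on it.
- fish_small: White bisque fish, 63 x 104 x 77 mm; leave it alone. Origin: middle of its underside.
- fish_scaly: White bisque fish with a scaly back, 67 x 134 x 89 mm; leave it alone. Origin: middle of its underside.
- jar_blue: Paint jar with blue cap, 42 mm diameter, 86 mm high; leave it alone. Origin: middle of its underside.
- jar_grey: Paint jar with pale cap, 42 mm diameter, 82 mm high; leave it alone. Origin: middle of its underside.
- mould: Cream plaster mould block with a round hole, 51 x 98 x 95 mm; leave it alone. Origin: middle of its underside.
Things that resemble listed ones, but are neither listed nor needed, are in the scene too. There is more than one size of the bin; the job needs the larger.

How it is judged:
By the outcome, as a careful person would: the job done as asked, in the order asked, and still so for the second after the job is handed in, with the robot touching nothing.
It also fails if it takes over 64 s, if anything falls off the work surface, if the arm or the gripper's body presses on something with over 40 N, if the wrist force passes 120 N, or if a joint passes its speed limit or range.

## Working session

There is one attempt and no reset: what is moved stays moved. The work goes in short steps, Python scripts to look and compute and a shell command to move; the robot and the scene stay as the last step left them, time stands still between calls to the robot, and variables do not carry over. Pictures are saved under pics/ and viewed, at most 10 in all, crops included, and the job is handed in when it is done.

```bash
ls; mkdir -p pics
python3 - <<'E'
from workcell import env
import cv2, numpy as np
for n in("scene","top"):
    f=env.grab_frame(n); cv2.imwrite(f"pics/{n}0.png",cv2.resize(f[:,:,::-1],(800,600),interpolation=cv2.INTER_CUBIC)); np.save(f"{n}0.npy",f)
    m=env.camera_model(n); print(n,{k:(np.round(v,3).tolist()) for k,v in m.items()})
s=env.state(); print({k:np.round(v,2).tolist() for k,v in s.items()})
E
```

```text
pics
scene {'fx': 362.202, 'fy': 362.202, 'cx': 258.086, 'cy': 196.662, 'camera_from_world': [[0.389, -0.921, -0.001, -197.027], [0.53, 0.223, 0.818, -478.444], [-0.754, -0.319, 0.575, -1153.909], [0.0, 0.0, 0.0, 1.0]]}
top {'fx': 353.673, 'fy': 353.673, 'cx': 258.952, 'cy': 193.317, 'camera_from_world': [[0.021, -1.0, 0.018, 3.157], [0.99, 0.023, 0.141, -594.994], [-0.142, 0.015, 0.99, -1258.443], [0.0, 0.0, 0.0, 1.0]]}
{'time_s': 0.1, 'qpos': [-64.17, 18.35, 89.7, -0.0, 72.04, -1.15], 'qvel': [-0.09, -0.05, -0.22, -0.02, -0.08, 0.02], 'effort': [0.0, -41.33, -23.25, 0.07, 0.04, -0.0], 'ee_pos': [260.62, -512.03, 213.21], 'ee_rot': [-179.91, 0.0, 26.98], 'force': [0.28, -0.06, -0.91], 'torque': [-0.02, 0.06, 0.05], 'gripper_force': 0.0, 'gripper_width': 91.3}
```

View pics/scene0.png

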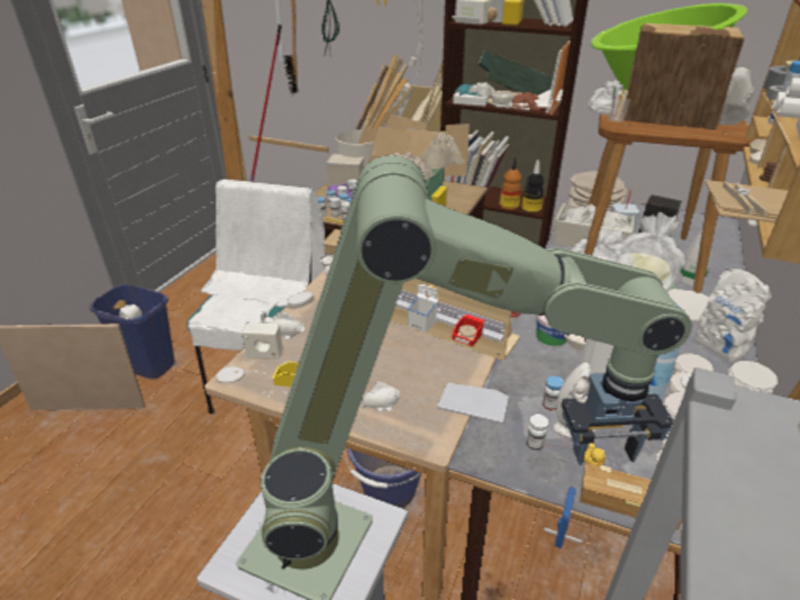

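View pics/top0.png

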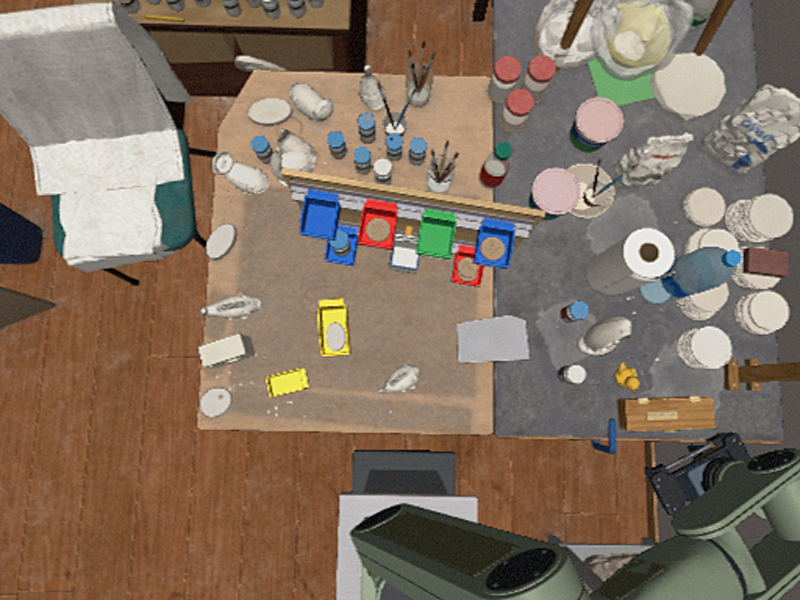

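Top view (800-px scale): rack board from (283,172) to (543,213), white caddy at (404,250), large yellow bin holding the oval blank at (333,327), small yellow bin at (287,382) and grey card at (493,339). In the scene view the arm hides the large bin.

```bash
cat > h.py <<'E'
from workcell import env
import numpy as np, cv2
from scipy.spatial.transform import Rotation as Ro
C={n:env.camera_model(n) for n in("scene","top")}
def proj(n,p):
    m=C[n];q=m["camera_from_world"]@np.append(p,1);return np.array([m["fx"]*q[0]/-q[2]+m["cx"],m["fy"]*-q[1]/-q[2]+m["cy"]])
def ray(n,u):
    m=C[n];T=np.array(m["camera_from_world"]);d=np.array([(u[0]-m["cx"])/m["fx"],-(u[1]-m["cy"])/m["fy"],-1]);d=T[:3,:3].T@d
    return -T[:3,:3].T@T[:3,3],d/np.linalg.norm(d)
def onz(n,u,z):
    o,d=ray(n,u);return o+d*(z-o[2])/d[2]
def tri(us,ut):
    (a,d),(b,e)=ray("scene",us),ray("top",ut)
    s,t=np.linalg.lstsq(np.c_[d,-e],b-a,rcond=None)[0];p,q=a+s*d,b+t*e
    return (p+q)/2,np.linalg.norm(p-q)
E
python3 - <<'E'
from h import *
print([sorted(C["top"].keys())])
k=.64
t=np.load("top0.npy");s=np.load("scene0.npy")
for nm,u,z in [("boardL",(283,172),380),("boardR",(543,213),380),("caddy",(404,250),140),("bin",(333,327),30),("sbin",(287,382),30),("card",(493,339),8)]:
    p=onz("top",np.array(u)*k,z);print(nm,p.round(),"scene800",(proj("scene",p)/k).round())
a=cv2.resize(t[105:185,175:355,::-1],None,fx=4.4,fy=4.4,interpolation=cv2.INTER_CUBIC)[:352]
b=cv2.resize(s[175:240,230:345,::-1],None,fx=3.8,fy=3.8,interpolation=cv2.INTER_CUBIC)
c=cv2.resize(t[185:260,165:240,::-1],None,fx=3.2,fy=3.2,interpolation=cv2.INTER_CUBIC)
im=np.zeros((600,800,3),np.uint8);im[:a.shape[0],:a.shape[1]]=a;im[353:600,:437]=b[:247];im[355:595,445:685]=c
cv2.imwrite("pics/crop1.png",im)
E
```

```text
[['camera_from_world', 'cx', 'cy', 'fx', 'fy']]
boardL [776. 244. 380.] scene800 [361. 202.]
boardR [ 713. -222.  380.] scene800 [518. 242.]
caddy [697.  21. 140.] scene800 [422. 304.]
bin [533. 183.  30.] scene800 [347. 354.]
sbin [403. 285.  30.] scene800 [291. 373.]
card [ 515. -198.    8.] scene800 [475. 401.]
```

View pics/crop1.png

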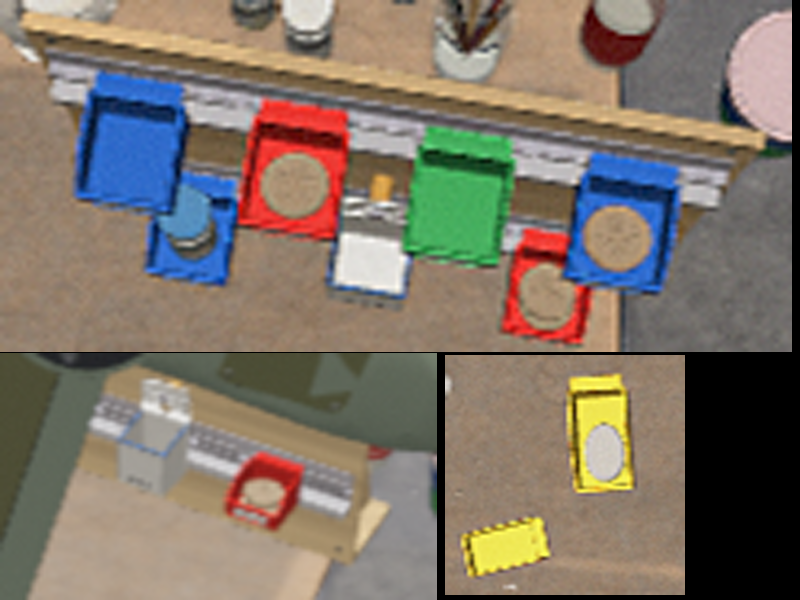

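```bash
python3 -m jog --help 2>&1 | head -30
```

```text
invalid input: not JSON, or not a number
```

The crop shows the caddy at crop (370,260) with its orange spacer and stud behind the plate at (381,187), and a lower red bin on the right and a lower blue bin on the left. Two yellow bins could be meant: the large one at (602,435), about 112 long, lip toward the board, with the oval blank in it, and the small empty one at (505,547). The large one fits. I'll raise and swing the arm to clear the view and see how it behaves.

```bash
python3 -m jog '{"jaw":[91,91,91,91,91,91,91,91,91,91],"slide":[[0,0,-1],[0,0,-1],[0,0,-1],[0,0,-1],[0,0,-1],[0,0,-1],[0,0,-1],[0,0,-1],[0,0,-1],[0,0,-1]],"spin":[0.44,0.44,0.44,0.44,0.44,0.44,0.44,0.44,0.44,0.44]}' 20
python3 -m jog '{"jaw":[91,91,91,91,91,91,91,91,91,91],"slide":[[0.5,-1,0],[0.5,-1,0],[0.5,-1,0],[0.5,-1,0],[0.5,-1,0],[0.5,-1,0],[0.5,-1,0],[0.5,-1,0],[0.5,-1,0],[0.5,-1,0]],"spin":[0,0,0,0,0,0,0,0,0,0]}'
python3 - <<'E'
from h import *
k=.64
f=env.grab_frame("scene");np.save("scene1.npy",f);cv2.imwrite("pics/scene1.png",cv2.resize(f[100:300,:,::-1],(800,312)))
# spacer, board in top
for nm,u,z in [("spacer",(261.6,147.5),180),("bL",(180.5,114.1),380),("bR",(345.5,139.1),380)]:print(nm,onz("top",u,z).round(1))
t=np.load("top0.npy");hs=cv2.cvtColor(t,cv2.COLOR_RGB2HSV)
m=cv2.inRange(hs,(22,120,90),(35,255,255));n,l,st,c=cv2.connectedComponentsWithStats(m)
for i in range(1,n):
  if st[i,4]>30:print("yellow",st[i],c[i].round(1))
print(env.state()["qpos"],env.state()["ee_pos"])
E
```

```text
time_s: 1.1
ee_pos: [260.7, -512.2, 514.8]
ee_rot: [-180.0, 0.0, -8.4]
force: [1.0, -0.1, 0.4]
gripper_width: 90.7
gripper_force: 0.0
time_s: 2.1
ee_pos: [452.7, -235.7, 513.6]
ee_rot: [-180.0, 0.0, -8.2]
force: [-0.3, -0.7, 0.5]
gripper_width: 90.8
gripper_force: 0.0
spacer [730.1  12.6 180. ]
bL [764.6 244.9 380. ]
bR [ 704.6 -216.6  380. ]
yellow [203 191  21  37 448] [212.3 207.2]
yellow [170 236  28  18 347] [183.4 244.3]
[-28.46539517  11.04434758  57.67680794   0.2717288  111.329377
  69.53493585] [ 455.22563483 -232.04321278  513.33110099]
```

View scene1.

View pics/scene1.png

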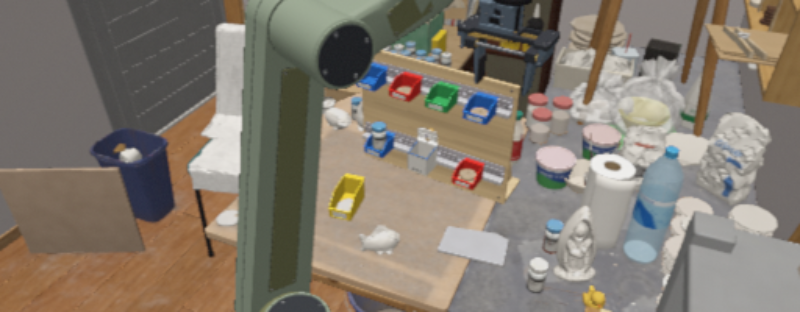

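The rack, caddy (424,155), large yellow bin (347,197) and card (473,245) are now all clear in the scene view. I'll enlarge that part to get paired points.

Run:
```python
from h import *
f=np.load("scene1.npy")
cv2.imwrite("pics/sc1z.png",cv2.resize(f[130:245,200:348,::-1],None,fx=5,fy=5,interpolation=cv2.INTER_CUBIC))
```

```text
(no output)
```

View pics/sc1z.png

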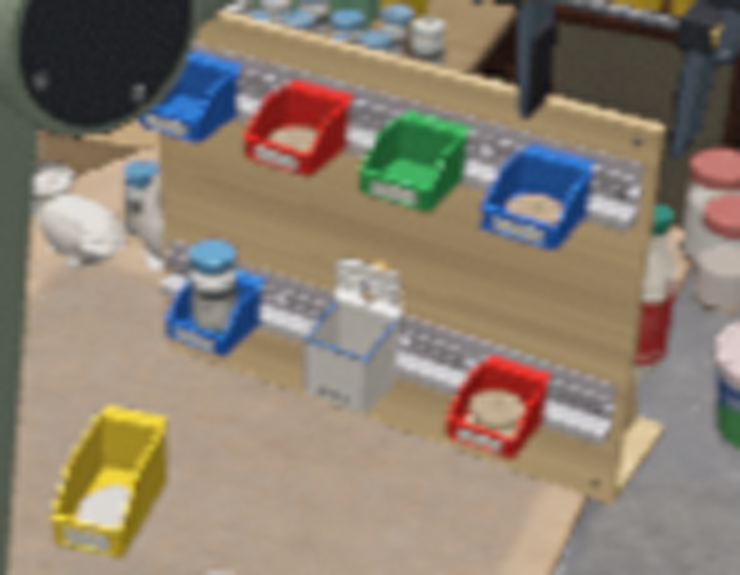

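```bash
cat >> h.py <<'E'
def poly(f,lo,hi,box,eps=2.0,S=4):
    """corners (full-res px) of biggest colour blob in box x0,y0,x1,y1"""
    x0,y0,x1,y1=box;g=cv2.resize(f[y0:y1,x0:x1],None,fx=S,fy=S,interpolation=cv2.INTER_CUBIC)
    m=cv2.inRange(cv2.cvtColor(g,cv2.COLOR_RGB2HSV),lo,hi);m=cv2.morphologyEx(m,cv2.MORPH_CLOSE,np.ones((5,5)))
    c=max(cv2.findContours(m,0,2)[0],key=cv2.contourArea)
    return (cv2.approxPolyDP(cv2.convexHull(c),eps*S/2,True)[:,0]+.5)/S-.5+[x0,y0],c
E
python3 - <<'E'
from h import *
s=np.load("scene1.npy");t=np.load("top0.npy")
Y=((20,110,60),(36,255,255))
print("yel scene\n",poly(s,*Y,(205,205,240,245))[0].round(1).tolist());print("yel top\n",poly(t,*Y,(195,180,230,235))[0].round(1).tolist())
B=((100,90,60),(125,255,255))
print("rim scene\n",poly(s,*B,(257,185,283,212))[0].round(1).tolist());print("rim top\n",poly(t,*B,(247,150,272,178))[0].round(1).tolist())
S=lambda x,y:((x+.5)/5-.5+200,(y+.5)/5-.5+130);T=lambda x,y:((x+.5)/4.4-.5+175,(y+.5)/4.4-.5+105)
for n,a,b in [("boardTR",(660,128),(750,150)),("plateTL",(338,262),(343,197)),("plateTR",(401,282),(407,210)),("spacer",(378,266),(381,187)),
 ("greenFL",(362,195),(403,255)),("greenFR",(433,208),(497,266)),("ublueFR",(560,245),(660,292)),("ublueFL",(485,233),(566,280)),("uredFL",(247,160),(240,227)),("uredFR",(314,172),(334,240)),("lredFL",(450,440),(503,333)),("lredFR",(516,455),(581,343))]:
    p,e=tri(S(*a),T(*b));print(n,p.round(1),round(e,1))
print("boardBR z0",onz("scene",S(612,497),0).round(1))
# card
g=((90,5,130),(125,60,215));pc=poly(t,*g,(285,195,345,240),3)[0];print("card",[onz("top",u,8)[:2].round().tolist() for u in pc])
E
```

```text
yel scene
 [[221.4, 210.6], [232.9, 213.9], [232.6, 225.9], [223.9, 240.9], [211.1, 238.4], [209.6, 233.4], [213.4, 221.1]]
yel top
 [[219.4, 190.4], [221.6, 195.9], [223.6, 225.9], [206.1, 227.6], [204.6, 225.9], [202.6, 208.6], [203.1, 192.1]]
rim scene
 [[272.9, 200.9]]
rim top
 [[256.1, 170.4], [251.4, 169.9]]
boardTR [ 707.4 -219.3  380.6] 8.4
plateTL [720.4  44.3 185.9] 3.6
plateTR [715.8 -10.2 180.4] 9.1
spacer [731.1  13.2 182.7] 1.8
greenFL [ 6.506e+02 -1.000e-01  3.026e+02] 1.4
greenFR [643.1 -63.2 309.1] 1.6
ublueFR [ 627.6 -172.3  310.1] 0.8
ublueFL [ 636.1 -110.1  301.2] 0.1
uredFL [667.5 110.1 302.1] 2.2
uredFR [658.4  46.  309.6] 2.8
lredFL [638.5 -90.4  85.7] 2.0
lredFR [ 629.9 -152.    95. ] 0.8
boardBR z0 [ 721.7 -220.9    0. ]
card [[563.0, -198.0], [557.0, -155.0]]
```

Run:
```python
from h import *
for n,a,b in [("backL",(221.4,211.0),(203.3,192.1)),("backR",(232.9,213.3),(219.5,190.4)),("frontL",(211.1,238.4),(206.1,227.6)),("frontR",(223.9,240.9),(223.6,225.9))]:
    p,e=tri(a,b);print(n,p.round(1),round(e,1), "top@61",onz("top",b,64).round(1)[:2],"top@0",onz("top",b,0).round(1)[:2],"sc@64",onz("scene",a,64)[:2].round(1),"sc@0",onz("scene",a,0)[:2].round(1))
for u in [(457,321),(527,316),(529,358),(461,363)]:print("card",onz("top",np.array(u)*.64,8).round(1))
for u in [(454,229),(508,236),(499,262),(438,253)]:print("cardS",onz("scene",(u[0]/1.5625,100+u[1]/1.56),8).round(1))
t=np.load("top0.npy")[188:230,200:226]
d=cv2.inRange(cv2.cvtColor(t,cv2.COLOR_RGB2HSV),(0,0,120),(179,60,255));n,l,s,c=cv2.connectedComponentsWithStats(d)
for i in range(1,n):
  if s[i,4]>60:print("blank",s[i],onz("top",c[i]+[200,188],17).round(1))
```

```text
backL [591.9 216.5  63.6] 1.9 top@61 [591.4 217.3] top@0 [600.6 226.5] sc@64 [591.8 215.4] sc@0 [665.  257.9]
backR [598.8 160.2  62.5] 1.8 top@61 [599.  159.2] top@0 [608.5 165.4] sc@64 [596.7 160.1] sc@0 [670.1 199.1]
frontL [467.9 207.5   4.3] 5.0 top@61 [464.2 201.9] top@0 [466.9 210.3] sc@64 [411.4 168.3] sc@0 [472.9 207.8]
frontR [474.1 145.1   6.4] 0.8 top@61 [471.5 140. ] top@0 [474.6 145.3] sc@64 [418.2 113.1] sc@0 [480.1 149. ]
card [ 556.5 -111.5    8. ]
card [ 572.5 -280.9    8. ]
card [ 471.5 -284.6    8. ]
card [ 456.1 -121.8    8. ]
cardS [ 548.3 -130.4    8. ]
cardS [ 578.1 -270.9    8. ]
cardS [ 477.4 -273.4    8. ]
cardS [ 447.5 -121.4    8. ]
blank [  9  19  12  17 172] [512.8 179.3  17. ]
```

Measured so far:
- **Rack:** origin (743.5, 10), yaw -8°, checked against the overhang (z 302) and the red bin (z 86).
- **Bin:** origin (527, 182), yaw about 6°, length 125 as it should be.
- **Card:** centre (514, -200), yaw about 5.5°.

Moves only give shift and spin, so the tilt has to come from pushing past the reach limit. I'll align the arm plane with the rack normal and push out above the rack.

```bash
python3 -m jog '{"jaw":[91,91,91,91,91,91,91,91,91,91],"slide":[[0.7,-0.6,0],[0.7,-0.6,0],[0.7,-0.6,0],[0.7,-0.6,0],[0.7,-0.6,0],[0.7,-0.6,0],[0.7,-0.6,0],[0.7,-0.6,0],[0.7,-0.6,0],[0.7,0,0]],"spin":[0,0,0,0,0,0,0,0,0,0]}'
python3 -c "
from workcell import env;s=env.state();print(s['qpos'].round(1) if hasattr(s['qpos'],'round') else s['qpos'])"
```

```text
time_s: 3.15
ee_pos: [684.0, -104.5, 513.7]
ee_rot: [-180.0, 0.0, -8.0]
force: [1.0, 0.0, 0.8]
gripper_width: 91.1
gripper_force: 0.0
[ -9.7  35.   19.    0.  126.   88.4]
```

```bash
python3 -m jog '{"jaw":[91,91,91,91],"slide":[[0.7,-0.1,0],[0.7,-0.1,0],[0.7,0,0],[0.7,0,0]],"spin":[0,0,0,0]}'
python3 -m jog '{"jaw":[91,91],"slide":[[1,0,0],[1,0,0]],"spin":[0,0]}'
python3 -c "
from workcell import env;s=env.state();print(s['qpos'])"
```

```text
time_s: 3.55
ee_pos: [736.6, -108.5, 484.9]
ee_rot: [180.0, -1.9, -8.2]
force: [-0.1, -0.8, -0.4]
gripper_width: 91.0
gripper_force: 0.0
time_s: 3.75
ee_pos: [767.4, -112.9, 461.0]
ee_rot: [180.0, -3.4, -8.2]
force: [0.2, -0.3, 0.0]
gripper_width: 91.2
gripper_force: 0.0
[-9.23981039e+00  4.25392201e+01  1.22787079e+01  5.11790119e-02
  1.21745542e+02  8.90313856e+01]
```

Pushing past reach does tilt the fingers forward. I'll push outward and up.

```bash
python3 -m jog '{"jaw":[91,91,91,91,91],"slide":[[1,0,-1],[1,0,-1],[1,0,-1],[1,0,-1],[1,0,-1]],"spin":[0,0,0,0,0]}'
python3 -c "
from workcell import env;s=env.state();print(s['qpos'])"
```

```text
time_s: 4.25
ee_pos: [771.5, -112.9, 508.1]
ee_rot: [180.0, -10.8, -8.2]
force: [-0.3, 0.3, -0.7]
gripper_width: 91.0
gripper_force: 0.0
[ -9.2382138   39.28740936  12.26659802   0.17863918 117.68506506
  89.08355486]
```

```bash
python3 -m jog '{"jaw":[91,91,91,91,91,91,91,91,91,91],"slide":[[1,0,-1],[1,0,-1],[1,0,-1],[1,0,-1],[1,0,-1],[1,0,-1],[1,0,-1],[1,0,-1],[1,0,-1],[1,0,-1]],"spin":[0,0,0,0,0,0,0,0,0,0]}'
python3 -m jog '{"jaw":[91,91,91,91,91],"slide":[[1,0,-1],[1,0,-1],[1,0,-1],[1,0,-1],[1,0,-1]],"spin":[0,0,0,0,0]}'
python3 -c "
from workcell import env;s=env.state();print(s['qpos'])"
```

```text
time_s: 5.25
ee_pos: [748.3, -109.1, 628.8]
ee_rot: [179.9, -25.5, -8.2]
force: [0.6, -0.5, 0.7]
gripper_width: 91.4
gripper_force: 0.0
time_s: 5.75
ee_pos: [717.7, -104.4, 699.1]
ee_rot: [179.9, -33.0, -8.2]
force: [0.0, -0.4, -0.2]
gripper_width: 90.7
gripper_force: 0.0
[ -9.47287441  26.32076857  12.32196168   0.65768009 108.40183954
  89.14085433]
```

```bash
python3 -m jog '{"jaw":[91,91,91,91,91],"slide":[[1,0,-1],[1,0,-1],[1,0,-1],[1,0,-1],[1,0,-1]],"spin":[0,0,0,0,0]}'
cat >> h.py <<'E'
RO=np.array([743.5,10,0]);RY=-8.
def rack(p): return RO+Ro.from_euler('z',RY,degrees=True).apply(p)
def plan(goal):  # tool-frame shift (in 30 mm units) to bring the GRASP point to goal
    s=env.state();R=Ro.from_euler('xyz',s["ee_rot"],degrees=True);g=np.array(s["ee_pos"])-19*R.as_matrix()[:,2]
    d=R.inv().apply(np.array(goal)-g)/30;print("t",round(s["time_s"],2),"rot",np.round(s["ee_rot"],1),"grasp",g.round(1),"rack",Ro.from_euler('z',-RY,degrees=True).apply(g-RO).round(1),"goal",np.round(goal,1),"shift units",d.round(2));return d
E
python3 - <<'E'
from h import *
plan(rack([-220,0,250]));plan(rack([-60,0,112]))
s=env.state();print(s["qpos"]);R=Ro.from_euler('xyz',s["ee_rot"],degrees=True).as_matrix();print((R.T@Ro.from_euler('z',RY,degrees=True).as_matrix()).round(3))
E
```

```text
time_s: 6.25
ee_pos: [674.2, -97.8, 771.0]
ee_rot: [179.9, -40.4, -8.2]
force: [-0.4, -0.1, -0.6]
gripper_width: 91.0
gripper_force: 0.0
t 6.25 rot [179.9 -40.4  -8.2] grasp [662.  -96.1 785.5] rack [ -65.9 -116.4  785.5] goal [525.6  40.6 250. ] shift units [-15.49  -3.88  10.25]
t 6.25 rot [179.9 -40.4  -8.2] grasp [662.  -96.1 785.5] rack [ -65.9 -116.4  785.5] goal [684.1  18.4 112. ] shift units [-14.41  -3.9   17.21]
[ -9.65031801  21.09119018  12.32283773   0.90208305 106.20307074
  89.13598993]
[[ 0.762 -0.002  0.648]
 [-0.004 -1.     0.001]
 [ 0.648 -0.004 -0.762]]
```

```bash
python3 -m jog '{"jaw":[91,91,91,91,91,91,91,91],"slide":[[-0.97,-0.24,0.64],[-0.97,-0.24,0.64],[-0.97,-0.24,0.64],[-0.97,-0.24,0.64],[-0.97,-0.24,0.64],[-0.97,-0.24,0.64],[-0.97,-0.24,0.64],[-0.97,-0.24,0.64]],"spin":[0,0,0,0,0,0,0,0]}'
python3 -m jog '{"jaw":[91,91,91,91,91,91,91,91],"slide":[[-0.97,-0.24,0.64],[-0.97,-0.24,0.64],[-0.97,-0.24,0.64],[-0.97,-0.24,0.64],[-0.97,-0.24,0.64],[-0.97,-0.24,0.64],[-0.97,-0.24,0.64],[-0.97,-0.24,0.64]],"spin":[0,0,0,0,0,0,0,0]}'
python3 - <<'E'
from h import *
plan(rack([-220,0,140]));plan(rack([-62,0,112]));print(np.round(env.state()["qpos"],1))
E
```

```text
time_s: 7.05
ee_pos: [609.5, -32.9, 516.1]
ee_rot: [180.0, -40.3, -8.2]
force: [0.1, 0.2, 0.6]
gripper_width: 91.0
gripper_force: 0.0
time_s: 7.85
ee_pos: [540.6, 35.3, 248.7]
ee_rot: [-180.0, -40.4, -8.3]
force: [0.2, -1.1, 0.0]
gripper_width: 91.1
gripper_force: 0.0
t 7.85 rot [-180.   -40.4   -8.3] grasp [528.4  37.1 263.2] rack [-216.8   -3.1  263.2] goal [525.6  40.6 140. ] shift units [-2.74 -0.1   3.06]
t 7.85 rot [-180.   -40.4   -8.3] grasp [528.4  37.1 263.2] rack [-216.8   -3.1  263.2] goal [682.1  18.6 112. ] shift units [ 0.67 -0.12  7.18]
[  9.5  -1.8 121.3 -28.8  24.2 130.3]
```

```bash
python3 -m jog '{"jaw":[91,91,91,91,91,91],"slide":[[0.1,-0.1,0.8],[0.1,0,0.8],[0.1,0,0.8],[0.1,0,0.8],[0.1,0,0.8],[0,0,0.5]],"spin":[0,0,0,0,0,0]}'
python3 - <<'E'
from h import *
plan(rack([-62,0,112]));print(np.round(env.state()["qpos"],1))
t=env.grab_frame("top");s=env.grab_frame("scene");np.save("top2.npy",t);np.save("scene2.npy",s)
a=cv2.resize(t[140:210,225:300,::-1],None,fx=5.3,fy=5.3,interpolation=cv2.INTER_CUBIC)
b=cv2.resize(s[165:235,240:315,::-1],None,fx=5.3,fy=5.3,interpolation=cv2.INTER_CUBIC)
cv2.imwrite("pics/pre.png",np.hstack([a,b]))
E
```

```text
time_s: 8.45
ee_pos: [640.5, 22.3, 157.0]
ee_rot: [-180.0, -39.9, -8.1]
force: [0.3, 0.4, 0.1]
gripper_width: 91.4
gripper_force: 0.0
t 8.45 rot [-180.   -39.9   -8.1] grasp [628.4  24.  171.5] rack [-115.9   -2.2  171.5] goal [682.1  18.6 112. ] shift units [ 0.1  -0.07  2.68]
[  5.5  13.7 118.9 -46.6  11.9 146.5]
```

View pics/pre.png

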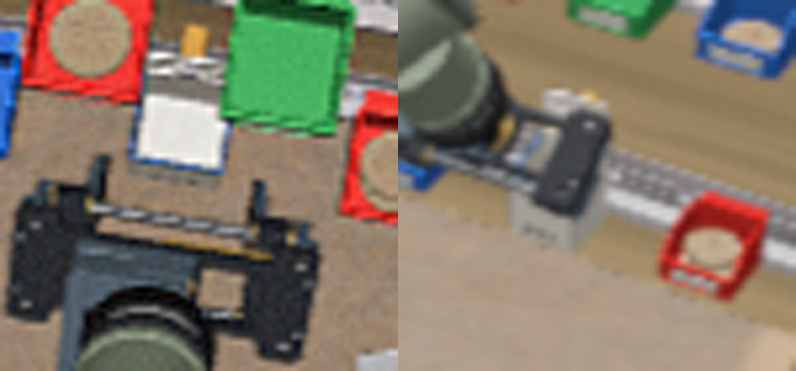

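Fingers at top-crop (100,165) and (260,190) and the caddy front rim about (132–222,167) are centred to within 3 mm. Joint 6 is at its limit, though, so I'll back off and flip the gripper a half turn.

```bash
python3 -m jog '{"jaw":[91,91,91,91,91,91,91,91],"slide":[[0,0,-1],[0,0,-1],[0,0,-1],[0,0,-1],[0,0,0],[0,0,0],[0,0,0],[0,0,0]],"spin":[-0.5,-0.5,-1,-1,-1,-1,-1,-1]}'
python3 -m jog '{"jaw":[91,91,91,91,91,91,91,91,91,91],"slide":[[0,0,0],[0,0,0],[0,0,0],[0,0,0],[0,0,0],[0,0,0],[0,0,0],[0,0,0],[0,0,0],[0,0,0]],"spin":[-1,-1,-1,-1,-1,-1,-1,-1,-1,-1]}'
python3 -m jog '{"jaw":[91,91,91,91,91,91],"slide":[[0,0,0],[0,0,0],[0,0,0],[0,0,0],[0,0,0],[0,0,0]],"spin":[-1,-1,-1,-1,-1,-0.5]}'
python3 - <<'E'
from h import *
plan(rack([-62,0,112]));print(np.round(env.state()["qpos"],1))
E
```

```text
time_s: 9.35
ee_pos: [562.9, 33.4, 251.5]
ee_rot: [145.1, -21.1, 54.8]
force: [-0.1, 0.1, -0.7]
gripper_width: 91.1
gripper_force: 0.0
time_s: 10.35
ee_pos: [562.9, 33.3, 251.3]
ee_rot: [149.7, 27.6, 120.5]
force: [-0.7, -0.3, 0.7]
gripper_width: 91.4
gripper_force: 0.0
time_s: 10.95
ee_pos: [562.9, 33.3, 251.2]
ee_rot: [180.0, 40.1, 172.0]
force: [0.4, -0.5, -0.0]
gripper_width: 91.1
gripper_force: 0.0
t 10.95 rot [180.   40.1 172. ] grasp [550.8  35.  265.8] rack [-194.3   -2.   265.8] goal [682.1  18.6 112. ] shift units [-0.07  0.07  6.76]
[  8.4   0.2 118.8 -26.2  24.3 -53.2]
```

```bash
python3 -m jog '{"jaw":[91,91,91,91,91,91,91,91,91,91],"slide":[[0,0.07,0.8],[0,0,0.8],[0,0,0.8],[0,0,0.8],[0,0,0.8],[0,0,0.8],[0,0,0.8],[0,0,0.7],[0,0,0.5],[0,0,0.2]],"spin":[0,0,0,0,0,0,0,0,0,0]}'
python3 - <<'E'
from h import *
plan(rack([-58,0,106]));print(np.round(env.state()["qpos"],1))
E
```

```text
time_s: 11.95
ee_pos: [699.2, 16.3, 92.5]
ee_rot: [179.9, 39.6, 171.7]
force: [0.3, 1.1, 0.1]
gripper_width: 91.2
gripper_force: 0.0
t 11.95 rot [179.9  39.6 171.7] grasp [687.2  18.  107.1] rack [-5.680e+01  1.000e-01  1.071e+02] goal [686.1  18.1 106. ] shift units [ 0.05 -0.    0.  ]
[  4.1  23.5 115.7 -76.9   7.9  -3.6]
```

```bash
python3 -m jog '{"jaw":[70,60,55,55,55,55],"slide":[[0,0,0],[0,0,0],[0,0,0],[0,0,0],[0,0,0],[0,0,0]],"spin":[0,0,0,0,0,0]}' 30
python3 - <<'E'
from h import *
plan(rack([-58,0,123]));print(np.round(env.state()["qpos"],1))
E
```

```text
time_s: 12.55
ee_pos: [698.7, 17.3, 93.0]
ee_rot: [179.8, 39.7, 171.9]
force: [-4.8, 3.8, 4.2]
gripper_width: 62.4
gripper_force: 29.8
t 12.55 rot [179.8  39.7 171.9] grasp [686.7  18.9 107.6] rack [-57.5   0.9 107.6] goal [686.1  18.1 123. ] shift units [-0.31 -0.03 -0.41]
[  4.1  23.4 115.8 -77.    7.8  -3.6]
```

```bash
python3 -m jog '{"jaw":[55,55,55],"slide":[[-0.065,0,-0.077],[-0.065,0,-0.077],[-0.065,0,-0.077]],"spin":[0,0,0]}'
python3 -m jog '{"jaw":[55,55,55,55],"slide":[[-0.065,0,-0.077],[-0.065,0,-0.077],[-0.065,0,-0.077],[0,0,0]],"spin":[0,0,0,0]}'
python3 - <<'E'
from h import *
plan(rack([-58,0,126]));print(np.round(env.state()["qpos"],1))
E
```

```text
time_s: 12.85
ee_pos: [698.0, 16.7, 100.2]
ee_rot: [180.0, 39.5, 171.9]
force: [-0.9, 2.7, -4.1]
gripper_width: 62.6
gripper_force: 29.7
time_s: 13.25
ee_pos: [698.7, 15.8, 110.3]
ee_rot: [180.0, 39.6, 171.8]
force: [-0.3, -0.1, -2.5]
gripper_width: 62.5
gripper_force: 29.7
t 13.25 rot [180.   39.6 171.8] grasp [686.8  17.5 124.9] rack [-57.2  -0.4 124.9] goal [686.1  18.1 126. ] shift units [-0.    0.01 -0.04]
[  4.1  21.9 114.7 -60.3   8.9 -20.4]
```

```bash
python3 -m jog '{"jaw":[55,55,55,55],"slide":[[-0.02,0,-0.03],[0.05,0,-0.043],[0.05,0,-0.043],[0.05,0,-0.043]],"spin":[0,0,0,0]}'
python3 -m jog '{"jaw":[55,55,55],"slide":[[0.05,0,-0.043],[0.05,0,-0.043],[0.05,0,-0.043]],"spin":[0,0,0]}'
python3 - <<'E'
from h import *
plan(rack([-58,0,126]))
E
```

```text
time_s: 13.65
ee_pos: [692.8, 17.1, 111.5]
ee_rot: [179.9, 39.6, 171.8]
force: [0.4, 0.3, -2.1]
gripper_width: 62.3
gripper_force: 29.7
time_s: 13.95
ee_pos: [687.0, 18.0, 111.8]
ee_rot: [179.9, 39.6, 171.8]
force: [0.9, 0.1, -2.1]
gripper_width: 62.4
gripper_force: 29.7
t 13.95 rot [179.9  39.6 171.8] grasp [675.   19.7 126.4] rack [-6.910e+01  1.000e-01  1.264e+02] goal [686.1  18.1 126. ] shift units [-0.28 -0.    0.25]
```

```bash
python3 -m jog '{"jaw":[55,55,55,55,55,55],"slide":[[0.2,0,-0.17],[0.5,0,-0.43],[0.66,0,-0.55],[0.66,0,-0.55],[0.66,0,-0.55],[0.66,0,-0.55]],"spin":[0,0,0,0,0,0]}'
python3 - <<'E'
from h import *
plan([509,-199,120]);print(np.round(env.state()["qpos"],1))
f=env.grab_frame("scene");np.save("scene3.npy",f)
E
```

```text
time_s: 14.55
ee_pos: [559.1, 37.0, 123.5]
ee_rot: [179.9, 38.7, 171.8]
force: [-0.2, 0.9, -2.4]
gripper_width: 62.4
gripper_force: 29.7
t 14.55 rot [179.9  38.7 171.8] grasp [547.4  38.7 138.4] rack [-198.2    1.1  138.4] goal [ 509 -199  120] shift units [ 0.49 -8.02  0.38]
[  8.8  10.7 129.5 -77.   10.7   0.3]
```

```bash
python3 -m jog '{"jaw":[55,55,55,55,55,55,55,55,55,55],"slide":[[0.05,-0.5,0],[0.05,-0.9,0],[0.05,-0.9,0.05],[0.05,-0.9,0.05],[0.05,-0.9,0.05],[0.05,-0.9,0.05],[0.05,-0.9,0.05],[0.05,-0.9,0.05],[0.05,-0.8,0.04],[0.04,-0.42,0.04]],"spin":[0,0,0,0,0,0,0,0,0,0]}'
python3 - <<'E'
from h import *
plan([509,-199,48]);print(np.round(env.state()["qpos"],1))
E
```

```text
time_s: 15.6
ee_pos: [535.7, -86.0, 119.7]
ee_rot: [-178.9, 36.9, 171.8]
force: [0.5, -0.8, -2.7]
gripper_width: 62.5
gripper_force: 29.7
t 15.6 rot [-178.9   36.9  171.8] grasp [524.5 -84.  134.9] rack [-203.8 -123.5  134.9] goal [ 509 -199   48] shift units [ 1.71 -3.82  2.41]
[-10.5   9.1 131.1   5.2   3.  -97.1]
```

```bash
python3 -m jog '{"jaw":[55,55,55,55,55,55],"slide":[[0.05,-0.7,0],[0.05,-0.7,0.05],[0.05,-0.7,0.05],[0.05,-0.7,0.05],[0.05,-0.7,0.05],[0.05,-0.3,0.05]],"spin":[0,0,0,0,0,0]}'
python3 - <<'E'
from h import *
plan([509,-199,60]);print(np.round(env.state()["qpos"],1))
E
```

```text
time_s: 16.2
ee_pos: [523.4, -159.7, 120.4]
ee_rot: [-178.2, 35.6, 171.6]
force: [0.4, 0.2, -2.2]
gripper_width: 62.4
gripper_force: 29.7
t 16.2 rot [-178.2   35.6  171.6] grasp [ 512.6 -157.5  135.9] rack [-205.4 -198.   135.9] goal [ 509 -199   60] shift units [ 1.4  -1.32  2.15]
[ -21.9    9.5  129.4   45.8    8.5 -146.5]
```

```bash
python3 -m jog '{"jaw":[55,55,55],"slide":[[0.26,-0.35,0.36],[0.26,-0.35,0.36],[0.26,-0.35,0.36]],"spin":[0,0,0]}'
python3 - <<'E'
from h import *
plan([509,-199,60]);print(np.round(env.state()["qpos"],1))
E
```

```text
time_s: 16.5
ee_pos: [524.2, -182.1, 98.6]
ee_rot: [-177.3, 33.5, 171.4]
force: [-0.7, 0.1, -0.9]
gripper_width: 62.2
gripper_force: 29.7
t 16.5 rot [-177.3   33.5  171.4] grasp [ 513.9 -179.7  114.4] rack [-200.9 -219.8  114.4] goal [ 509 -199   60] shift units [ 1.06 -0.59  1.51]
[ -23.8   12.4  128.6   44.2    8.1 -146.5]
```

```bash
python3 -m jog '{"jaw":[55,55,55],"slide":[[0.35,0,0.3],[0.35,0,0.3],[0.35,0,0.3]],"spin":[0,0,0]}'
python3 - <<'E'
from h import *
plan([509,-199,60]);print(np.round(env.state()["qpos"],1))
E
```

```text
time_s: 16.8
ee_pos: [518.1, -175.3, 73.9]
ee_rot: [-176.5, 31.9, 171.1]
force: [-0.0, 0.3, -2.5]
gripper_width: 62.8
gripper_force: 29.7
t 16.8 rot [-176.5   31.9  171.1] grasp [ 508.3 -172.6   90. ] rack [-207.5 -213.5   90. ] goal [ 509 -199   60] shift units [ 0.4  -0.81  0.98]
[ -22.    14.5  130.2   45.5    4.9 -146.5]
```

```bash
python3 -m jog '{"jaw":[55,55,55],"slide":[[0.3,0,0.37],[0.3,-0.15,0.37],[0.3,-0.15,0.37]],"spin":[0,0,0]}'
python3 - <<'E'
from h import *
plan([509,-199,60]);print(np.round(env.state()["qpos"],1))
E
```

```text
time_s: 17.1
ee_pos: [518.3, -180.9, 50.2]
ee_rot: [-175.7, 30.2, 170.9]
force: [-0.1, 0.2, -1.9]
gripper_width: 62.1
gripper_force: 29.7
t 17.1 rot [-175.7   30.2  170.9] grasp [ 509.1 -178.    66.5] rack [-205.9 -218.8   66.5] goal [ 509 -199   60] shift units [ 0.02 -0.67  0.29]
[ -21.7   17.4  130.3   45.7    2.8 -146.5]
```

```bash
python3 -m jog '{"jaw":[55,55],"slide":[[0.2,-0.1,0.3],[0.2,-0.1,0.3]],"spin":[0,0]}'
python3 -m jog '{"jaw":[55],"slide":[[0.15,0,0.2]],"spin":[0]}'
python3 - <<'E'
from h import *
plan([509,-199,60]);print(np.round(env.state()["qpos"],1))
s=env.grab_frame("scene");t=env.grab_frame("top")
a=cv2.resize(t[170:245,270:345,::-1],None,fx=5.3,fy=5.3,interpolation=cv2.INTER_CUBIC)
b=cv2.resize(s[200:275,265:340,::-1],None,fx=5.3,fy=5.3,interpolation=cv2.INTER_CUBIC)
cv2.imwrite("pics/place.png",np.hstack([a,b]))
E
```

```text
time_s: 17.3
ee_pos: [519.3, -188.1, 39.7]
ee_rot: [-175.6, 29.2, 170.7]
force: [-1.0, -0.2, -1.8]
gripper_width: 62.5
gripper_force: 29.7
time_s: 17.4
ee_pos: [519.4, -188.9, 36.1]
ee_rot: [-175.7, 28.9, 170.7]
force: [-0.6, -0.0, -1.0]
gripper_width: 62.4
gripper_force: 29.7
t 17.4 rot [-175.7   28.9  170.7] grasp [ 510.6 -186.    52.7] rack [-203.3 -226.5   52.7] goal [ 509 -199   60] shift units [-0.13 -0.45 -0.17]
[ -22.4   19.2  129.6   45.1    2.9 -146.5]
```

View pics/place.png

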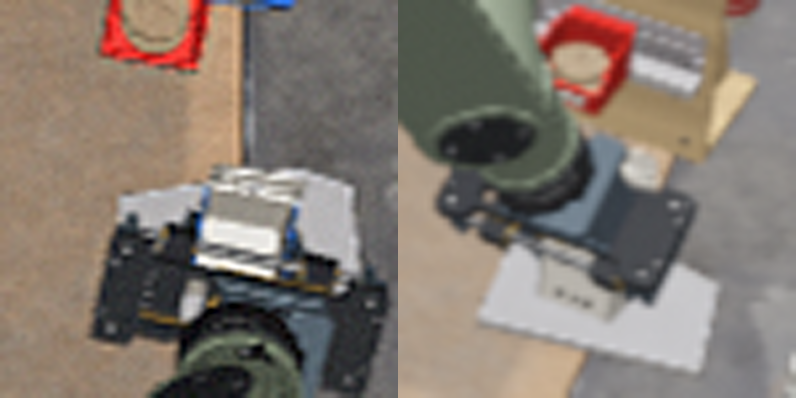

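The caddy is over the card, left of its middle in the scene crop (585,295), pitched about 10° with its back edge down. I'll lower until contact.

```bash
python3 -m jog '{"jaw":[55,55],"slide":[[0.1,0,0.15],[0.1,0,0.15]],"spin":[0,0]}'
python3 -m jog '{"jaw":[55],"slide":[[0.1,0,0.15]],"spin":[0]}'
```

```text
time_s: 17.7
ee_pos: [519.9, -189.4, 31.4]
ee_rot: [-175.7, 28.5, 170.6]
force: [-11.6, -0.7, 15.3]
gripper_width: 62.2
gripper_force: 29.8
time_s: 17.8
ee_pos: [519.8, -189.9, 30.1]
ee_rot: [-175.8, 28.3, 170.6]
force: [-24.7, 3.6, 40.0]
gripper_width: 62.1
gripper_force: 30.0
```

```bash
python3 -m jog '{"jaw":[55,55],"slide":[[-0.05,0,-0.09],[0,0,0]],"spin":[0,0]}' 10
python3 -m jog '{"jaw":[55,55,55],"slide":[[0,0,0],[0,0,0],[0,0,0]],"spin":[0,0,0]}' 3
```

```text
time_s: 18.0
ee_pos: [520.5, -189.7, 32.0]
ee_rot: [-175.8, 28.2, 170.7]
force: [-0.9, -0.0, -1.7]
gripper_width: 62.1
gripper_force: 10.0
time_s: 18.3
ee_pos: [520.3, -189.5, 31.1]
ee_rot: [-175.8, 28.2, 170.6]
force: [-0.1, 1.1, -2.2]
gripper_width: 61.8
gripper_force: 3.0
```

```bash
python3 -m jog '{"jaw":[55,55,55,55],"slide":[[0.03,0,0.05],[0.03,0,0.05],[0.03,0,0.05],[0.03,0,0.05]],"spin":[0,0,0,0]}' 3
python3 -m jog '{"jaw":[64,66,66],"slide":[[0,0,0],[0,0,0],[0,0,0]],"spin":[0,0,0]}' 3
python3 - <<'E'
from h import *
s=env.grab_frame("scene");t=env.grab_frame("top")
a=cv2.resize(t[170:245,270:345,::-1],None,fx=5.3,fy=5.3,interpolation=cv2.INTER_CUBIC)
b=cv2.resize(s[200:275,265:340,::-1],None,fx=5.3,fy=5.3,interpolation=cv2.INTER_CUBIC)
cv2.imwrite("pics/place2.png",np.hstack([a,b]))
E
```

```text
time_s: 18.7
ee_pos: [520.6, -190.2, 26.5]
ee_rot: [-175.8, 28.0, 170.7]
force: [-3.4, 0.1, 3.0]
gripper_width: 62.6
gripper_force: 3.0
time_s: 19.0
ee_pos: [520.6, -190.2, 26.1]
ee_rot: [-175.8, 28.0, 170.6]
force: [0.4, -0.2, -0.8]
gripper_width: 65.9
gripper_force: 0.3
```

View pics/place2.png

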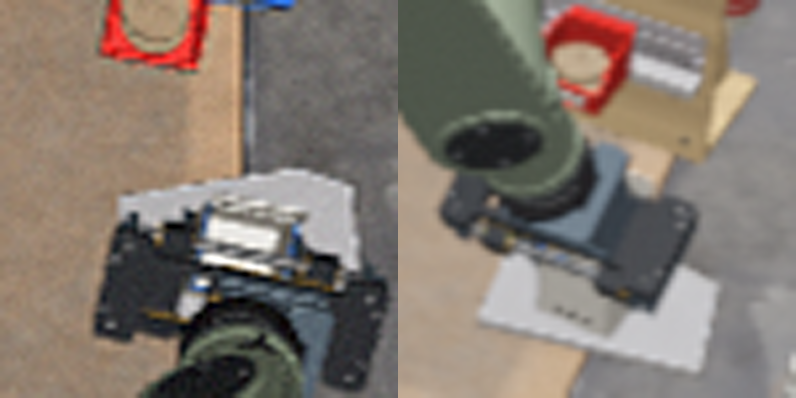

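The caddy now stands upright on the card: in the top crop its plate foreshortens to (255,215). I'll open and retreat along the fingers.

```bash
python3 -m jog '{"jaw":[75,85,91,91,91,91,91,91,91,91],"slide":[[0,0,0],[0,0,0],[0,0,0],[0,0,-0.3],[0,0,-0.6],[0,0,-0.8],[0,0,-1],[0,0,-1],[0,0,-1],[0,0,-1]],"spin":[0,0,0,0,0,0,0,0,0,0]}' 3
python3 -m jog '{"jaw":[91,91,91,91,91,91],"slide":[[0,0,-1],[0,0,-1],[0,0,-1],[0,0,-1],[0,0,-1],[0,0,-1]],"spin":[0,0,0,0,0,0]}'
python3 - <<'E'
from h import *
plan([522,182,200]);print(np.round(env.state()["qpos"],1))
s=env.grab_frame("scene");np.save("scene4.npy",s);t=env.grab_frame("top");np.save("top4.npy",t)
E
```

```text
time_s: 20.1
ee_pos: [442.6, -164.4, 177.8]
ee_rot: [-175.8, 28.0, 170.6]
force: [0.9, -0.6, -0.6]
gripper_width: 90.8
gripper_force: 0.0
time_s: 20.7
ee_pos: [361.5, -137.7, 336.3]
ee_rot: [-175.8, 28.0, 170.6]
force: [0.7, -0.5, 0.5]
gripper_width: 90.8
gripper_force: 0.0
t 20.7 rot [-175.8   28.   170.6] grasp [ 352.9 -134.9  353.1] rack [-366.6 -197.8  353.1] goal [522 182 200] shift units [-0.99 11.77  5.47]
[ -25.6  -18.1  114.4    4.2   55.7 -106.7]
```

```bash
cat >> h.py <<'E'
def tool():
    s=env.state();R=Ro.from_euler('xyz',s["ee_rot"],degrees=True).as_matrix();z=R[:,2];y=R[:,1]
    az=np.degrees(np.arctan2(z[1],z[0]));tilt=np.degrees(np.arccos(-z[2]));h=np.cross([0,0,1],z*[1,1,0]);h/=np.linalg.norm(h)
    if h@y<0:h=-h
    spin=np.degrees(np.arctan2(np.cross(y,h)@z,y@h));print("tilt",round(tilt,2),"az",round(az,2),"spin to level y: deg",round(spin,2),"units",round(spin/8,3),"q",np.round(s["qpos"],1))
E
python3 - <<'E'
from h import *
tool();plan([522,182,250])
E
```

```text
tilt 28.77 az -18.33 spin to level y: deg 7.91 units 0.988 q [ -25.6  -18.2  114.2    4.2   55.5 -106.7]
t 20.8 rot [-175.7   28.5  170.7] grasp [ 354.2 -135.6  356.4] rack [-365.2 -198.4  356.4] goal [522 182 250] shift units [-1.65 11.69  4.06]
```

```bash
python3 -m jog '{"jaw":[91,91],"slide":[[0,0,0],[0,0,0]],"spin":[0.5,0.49]}'
python3 - <<'E'
from h import *
tool();plan([527,182,200])
E
```

```text
time_s: 21.0
ee_pos: [362.1, -137.9, 334.4]
ee_rot: [179.8, 28.2, 161.4]
force: [0.0, -0.5, 0.6]
gripper_width: 91.4
gripper_force: 0.0
tilt 28.21 az -18.18 spin to level y: deg -0.33 units -0.041 q [-25.6 -18.  114.6   4.2  55.4 -98.6]
t 21.0 rot [179.8  28.2 161.4] grasp [ 353.6 -135.1  351.1] rack [-365.9 -198.   351.1] goal [527 182 200] shift units [ 0.52 11.84  5.47]
```

```bash
python3 -m jog '{"jaw":[91,91,91,91,91,91,91],"slide":[[0,0.98,0.2],[0,0.98,0.2],[0,0.98,0.2],[0,0.98,0.2],[0,0.98,0.2],[0,0.98,0.3],[0,0.98,0.3]],"spin":[0,0,0,0,0,0,0]}'
python3 -m jog '{"jaw":[91,91,91,91,91,91,91],"slide":[[0.1,0.98,0.5],[0.1,0.98,0.6],[0.1,0.98,0.6],[0.1,0.98,0.6],[0.1,0.98,0.6],[0,0,0.5],[0,0,0.4]],"spin":[0,0,0,0,0,0,0]}'
python3 - <<'E'
from h import *
tool();plan([527,182,120])
E
```

```text
time_s: 21.7
ee_pos: [448.8, 51.7, 291.8]
ee_rot: [180.0, 28.2, 161.7]
force: [1.0, 0.1, -0.3]
gripper_width: 91.0
gripper_force: 0.0
time_s: 22.4
ee_pos: [533.4, 177.4, 183.2]
ee_rot: [-179.9, 28.1, 161.8]
force: [-0.2, -0.8, 0.6]
gripper_width: 90.8
gripper_force: 0.0
tilt 28.11 az -18.39 spin to level y: deg 0.17 units 0.021 q [ 29.2  10.3 111.9 -31.1  42.4 -22.2]
t 22.4 rot [-179.9   28.1  161.8] grasp [524.9 180.2 200. ] rack [-240.2  138.1  200. ] goal [527 182 120] shift units [1.21 0.08 2.37]
```

Tool azimuth is -18° and needs to be -8°. I'll correct it by a short reach-limit push in the plane q1 ≈ 40°, which adds about 6° of tilt along azimuth 40.

Run:
```python
from h import *
plan([535,450,620]);R=Ro.from_euler('xyz',env.state()["ee_rot"],degrees=True)
print("push dir",R.inv().apply([.766*.75,.643*.75,.66]).round(2))
```

```text
t 22.4 rot [-179.9   28.1  161.8] grasp [524.9 180.2 200. ] rack [-240.2  138.1  200. ] goal [535 450 620] shift units [ -4.4    8.63 -13.54]
push dir [-0.66  0.64 -0.4 ]
```

```bash
python3 -m jog '{"jaw":[91,91,91,91,91,91,91],"slide":[[-0.3,0.6,-1],[-0.3,0.6,-1],[-0.3,0.6,-1],[-0.3,0.6,-1],[-0.3,0.6,-1],[-0.3,0.6,-1],[-0.3,0.6,-1]],"spin":[0,0,0,0,0,0,0]}'
python3 -m jog '{"jaw":[91,91,91,91,91,91,91],"slide":[[-0.3,0.6,-1],[-0.3,0.6,-1],[-0.3,0.6,-1],[-0.3,0.6,-1],[-0.3,0.6,-1],[-0.3,0.6,-0.5],[-0.3,0.6,-0.5]],"spin":[0,0,0,0,0,0,0]}'
python3 - <<'E'
from h import *
tool();plan([535,450,620])
E
```

```text
time_s: 23.1
ee_pos: [531.4, 310.1, 401.4]
ee_rot: [180.0, 28.2, 161.6]
force: [0.7, 1.1, -0.3]
gripper_width: 91.0
gripper_force: 0.0
time_s: 23.8
ee_pos: [543.1, 438.8, 590.4]
ee_rot: [179.9, 28.3, 161.6]
force: [1.9, 0.5, 1.0]
gripper_width: 90.9
gripper_force: 0.0
tilt 28.3 az -18.15 spin to level y: deg -0.22 units -0.028 q [ 50.2  27.2  27.7 -28.2 111.3 -35.1]
t 23.8 rot [179.9  28.3 161.6] grasp [534.6 441.6 607.1] rack [-267.   398.4  607.1] goal [535 450 620] shift units [-0.14  0.27 -0.41]
```

```bash
python3 -m jog '{"jaw":[91,91,91,91,91],"slide":[[-1,0.9,-0.6],[-1,0.9,-0.6],[-1,0.9,-0.6],[-1,0.9,-0.6],[-1,0.9,-0.6]],"spin":[0,0,0,0,0]}'
python3 - <<'E'
from h import *
tool();plan([535,450,620])
E
```

```text
time_s: 24.3
ee_pos: [598.8, 459.7, 627.0]
ee_rot: [174.8, 33.0, 161.3]
force: [-0.8, -0.3, 0.1]
gripper_width: 90.9
gripper_force: 0.0
tilt 33.41 az -9.18 spin to level y: deg -8.0 units -0.999 q [ 48.6  33.4  12.3 -30.1 111.9 -41.3]
t 24.3 rot [174.8  33.  161.3] grasp [588.4 461.4 642.9] rack [-216.4  425.4  642.9] goal [535 450 620] shift units [ 1.73 -0.91 -0.3 ]
```

```bash
python3 -m jog '{"jaw":[91,91],"slide":[[-0.5,0.5,-0.25],[0,0,0]],"spin":[0,0]}'
python3 -m jog '{"jaw":[91,91],"slide":[[0.4,-0.4,0.2],[0.4,-0.4,0.2]],"spin":[-0.5,-0.55]}'
python3 - <<'E'
from h import *
tool();plan([527,182,130])
E
```

```text
time_s: 24.5
ee_pos: [602.5, 462.0, 628.5]
ee_rot: [174.2, 33.5, 161.2]
force: [0.3, -0.2, 0.4]
gripper_width: 91.1
gripper_force: 0.0
time_s: 24.7
ee_pos: [584.3, 444.4, 601.3]
ee_rot: [-180.0, 33.9, 171.6]
force: [0.2, -0.9, 0.5]
gripper_width: 90.9
gripper_force: 0.0
tilt 33.88 az -8.45 spin to level y: deg 0.07 units 0.008 q [ 48.7  25.4  31.7 -28.5 101.3 -44. ]
t 24.7 rot [-180.    33.9  171.6] grasp [573.9 445.9 617. ] rack [-228.7  408.1  617. ] goal [527 182 130] shift units [ 9.27 -8.92 13.34]
```

```bash
python3 -m jog '{"jaw":[91,91,91,91,91,91,91],"slide":[[0.66,-0.64,0.95],[0.66,-0.64,0.95],[0.66,-0.64,0.95],[0.66,-0.64,0.95],[0.66,-0.64,0.95],[0.66,-0.64,0.95],[0.66,-0.64,0.95]],"spin":[0,0,0,0,0,0,0]}'
python3 -m jog '{"jaw":[91,91,91,91,91,91,91],"slide":[[0.66,-0.64,0.95],[0.66,-0.64,0.95],[0.66,-0.64,0.95],[0.66,-0.64,0.95],[0.66,-0.64,0.95],[0.66,-0.64,0.95],[0.66,-0.64,0.95]],"spin":[0,0,0,0,0,0,0]}'
python3 - <<'E'
from h import *
tool();plan([527,182,90]);plan([527,182,45])
E
```

```text
time_s: 25.4
ee_pos: [559.9, 310.9, 358.5]
ee_rot: [179.9, 33.9, 171.4]
force: [1.1, -0.2, -1.3]
gripper_width: 91.2
gripper_force: 0.0
time_s: 26.1
ee_pos: [536.5, 179.2, 115.9]
ee_rot: [179.8, 33.9, 171.4]
force: [1.2, -0.2, -0.8]
gripper_width: 91.1
gripper_force: 0.0
tilt 33.93 az -8.34 spin to level y: deg -0.22 units -0.028 q [ 28.8  13.7 123.1 -54.   24.6  -6.2]
t 26.1 rot [179.8  33.9 171.4] grasp [526.  180.8 131.7] rack [-239.1  138.9  131.7] goal [527 182  90] shift units [0.75 0.04 1.17]
t 26.1 rot [179.8  33.9 171.4] grasp [526.  180.8 131.7] rack [-239.1  138.9  131.7] goal [527 182  45] shift units [1.59 0.04 2.41]
```

```bash
python3 -m jog '{"jaw":[91,91,91],"slide":[[0.45,0.01,0.7],[0.45,0.01,0.7],[0.25,0.01,0.4]],"spin":[0,0,0]}'
python3 - <<'E'
from h import *
tool();plan([527,182,45])
t=env.grab_frame("top");s=env.grab_frame("scene")
a=cv2.resize(t[170:245,175:250,::-1],None,fx=5.3,fy=5.3,interpolation=cv2.INTER_CUBIC)
b=cv2.resize(s[190:265,190:265,::-1],None,fx=5.3,fy=5.3,interpolation=cv2.INTER_CUBIC)
cv2.imwrite("pics/bin.png",np.hstack([a,b]))
E
```

```text
time_s: 26.4
ee_pos: [537.5, 179.9, 50.8]
ee_rot: [179.9, 33.7, 171.2]
force: [6.6, -0.9, 3.9]
gripper_width: 90.9
gripper_force: 0.0
tilt 33.69 az -8.64 spin to level y: deg -0.15 units -0.019 q [ 28.9  20.4 127.  -77.1  20.3  18.9]
t 26.4 rot [179.9  33.7 171.2] grasp [527.1 181.5  66.6] rack [-238.2  139.7   66.6] goal [527 182  45] shift units [0.4  0.02 0.6 ]
```

View pics/bin.png

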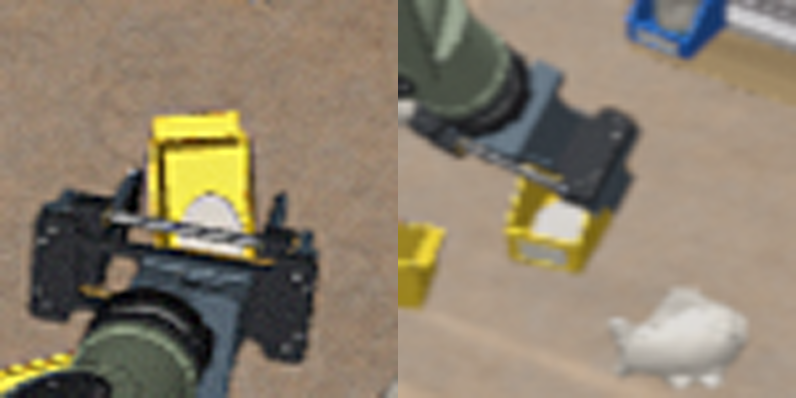

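Fingers straddle the bin, tips at (130,185) and (280,210), bin centred between. I'll go a little lower, checking the force and azimuth.

```bash
python3 -m jog '{"jaw":[91,91,91],"slide":[[0,0,0],[0.12,0,0.16],[0.12,0,0.17]],"spin":[0,0,0]}'
python3 - <<'E'
from h import *
tool();plan([527,182,45])
E
```

```text
time_s: 26.8
ee_pos: [540.1, 182.7, 46.7]
ee_rot: [-179.9, 33.5, 171.4]
force: [0.1, 0.4, -0.2]
gripper_width: 90.8
gripper_force: 0.0
tilt 33.48 az -8.78 spin to level y: deg 0.19 units 0.024 q [ 29.   21.1 126.6 -77.   20.3  18.9]
t 26.8 rot [-179.9   33.5  171.4] grasp [529.8 184.3  62.6] rack [-235.9  142.9   62.6] goal [527 182  45] shift units [ 0.39 -0.09  0.45]
```

```bash
python3 -m jog '{"jaw":[91,91],"slide":[[0.2,-0.05,0.3],[0.2,-0.05,0.3]],"spin":[0,0]}'
python3 - <<'E'
from h import *
tool();plan([527,182,45])
E
```

```text
time_s: 27.0
ee_pos: [541.5, 182.8, 33.6]
ee_rot: [-179.4, 32.4, 171.4]
force: [-0.5, -0.9, 0.5]
gripper_width: 91.2
gripper_force: 0.0
tilt 32.45 az -9.62 spin to level y: deg 0.89 units 0.111 q [ 28.8  22.6 126.3 -77.   20.   19.1]
t 27.0 rot [-179.4   32.4  171.4] grasp [531.4 184.5  49.7] rack [-234.3  143.3   49.7] goal [527 182  45] shift units [ 0.2  -0.1   0.06]
```

```bash
python3 -m jog '{"jaw":[80,72,66,60,55,55,55,55],"slide":[[0,0,0],[0,0,0],[0,0,0],[0,0,0],[0,0,0],[0,0,0],[0,0,0],[0,0,0]],"spin":[0,0,0,0,0,0,0,0]}' 15
python3 -m jog '{"jaw":[55,55],"slide":[[0,0,0],[0,0,0]],"spin":[0,0]}' 30
python3 - <<'E'
from h import *
tool();plan([527,182,90])
E
```

```text
time_s: 27.8
ee_pos: [541.1, 182.5, 33.6]
ee_rot: [-179.4, 32.4, 171.4]
force: [-0.7, -0.4, -2.8]
gripper_width: 67.5
gripper_force: 14.3
time_s: 28.0
ee_pos: [541.1, 182.5, 33.6]
ee_rot: [-179.4, 32.4, 171.4]
force: [-0.1, -0.1, -2.4]
gripper_width: 67.0
gripper_force: 28.6
tilt 32.44 az -9.66 spin to level y: deg 0.91 units 0.114 q [ 28.8  22.6 126.3 -77.   20.   19.1]
t 28.0 rot [-179.4   32.4  171.4] grasp [531.1 184.2  49.6] rack [-234.6  143.    49.6] goal [527 182  90] shift units [-0.62 -0.11 -1.2 ]
```

```bash
cat >> h.py <<'E'
def yelyaw(box,z=62,n="top"):
    f=env.grab_frame(n);p,c=poly(f,(20,110,60),(36,255,255),box,1.5)
    x0,y0=box[:2];q=(c[:,0]+.5)/4-.5+[x0,y0]
    w=np.array([onz(n,u,z)[:2] for u in q]);m=w[:,0]>w[:,0].max()-8
    print("hull",p.round(1).tolist());h=cv2.convexHull(w.astype(np.float32))[:,0]
    # longest hull edges -> world directions
    e=np.roll(h,-1,0)-h
    hp=cv2.approxPolyDP(h.reshape(-1,1,2),5,True)[:,0];e=np.roll(hp,-1,0)-hp
    for a,d in zip(hp,e):print("  edge",a.round(),"len",round(float(np.hypot(*d)),1),"dir",round(float(np.degrees(np.arctan2(d[1],d[0]))),1))
E
python3 - <<'E'
from h import *
yelyaw((195,180,235,218))
E
```

```text
hull [[206.1, 189.1], [222.4, 190.9], [223.6, 195.6], [222.9, 205.6], [221.1, 210.4], [206.6, 210.1], [202.4, 208.9], [203.9, 195.4]]
  edge [603. 208.] len 72.7 dir 171.8
  edge [531. 218.] len 67.4 dir -93.3
  edge [527. 151.] len 54.1 dir -7.5
  edge [581. 144.] len 18.0 dir 16.5
  edge [598. 149.] len 59.1 dir 85.1
```

```bash
python3 -m jog '{"jaw":[55,55,55],"slide":[[0,0,0],[0,0,0],[0,0,0]],"spin":[0,0.06,0.06]}' 45
python3 -m jog '{"jaw":[55,55,55],"slide":[[-0.1,0,-0.18],[-0.2,0,-0.36],[-0.2,0,-0.36]],"spin":[0,0,0]}' 35
python3 - <<'E'
from h import *
tool();plan([527,182,90]);print(env.state()["torque"])
yelyaw((195,180,235,218),90)
E
```

```text
time_s: 28.35
ee_pos: [541.2, 182.3, 33.7]
ee_rot: [180.0, 32.5, 170.3]
force: [-0.5, -0.2, -1.2]
gripper_width: 66.7
gripper_force: 43.1
time_s: 28.65
ee_pos: [539.0, 182.7, 64.4]
ee_rot: [180.0, 32.4, 170.3]
force: [-0.3, -0.3, -1.9]
gripper_width: 67.0
gripper_force: 33.4
tilt 32.38 az -9.72 spin to level y: deg -0.0 units -0.0 q [ 28.9  19.1 124.7 -64.3  21.8   6.7]
t 28.65 rot [180.   32.4 170.3] grasp [529.  184.4  80.5] rack [-236.7  142.8   80.5] goal [527 182  90] shift units [-0.13 -0.09 -0.3 ]
[0.15967401 0.42278842 0.02039854]
hull [[205.4, 188.1], [221.6, 189.6], [222.9, 196.4], [221.4, 208.1], [219.9, 210.9], [201.4, 208.4], [202.6, 195.9]]
  edge [602. 207.] len 73.0 dir 171.4
  edge [530. 218.] len 65.5 dir -96.4
  edge [523. 153.] len 52.3 dir -9.6
  edge [574. 144.] len 24.6 dir 12.4
  edge [598. 149.] len 57.7 dir 86.0
```

Run:
```python
from h import *
m=np.array([213.5,188.9]);print("lip mid top@95",onz("top",m,95).round(1))
plan(rack([-190,0,138]))
```

```text
lip mid top@95 [599.2 177.5  95. ]
t 28.7 rot [179.9  32.6 170.2] grasp [530.  185.   82.7] rack [-235.7  143.5   82.7] goal [555.3  36.4 138. ] shift units [-2.4  -4.73 -0.67]
```

```bash
python3 -m jog '{"jaw":[55,55,55,55,55,55,55,55,55],"slide":[[-0.3,0,-0.4],[-0.4,-0.2,-0.5],[-0.4,-0.6,-0.2],[-0.3,-0.7,0],[-0.2,-0.7,0.1],[-0.2,-0.7,0.1],[-0.2,-0.7,0.1],[-0.2,-0.7,0.1],[-0.2,-0.43,0]],"spin":[0,0,0,0,0,0,0,0,0]}'
python3 - <<'E'
from h import *
tool();plan(rack([-190,0,138]))
t=env.grab_frame("top");s=env.grab_frame("scene");np.save("top5.npy",t);np.save("scene5.npy",s)
Y=((20,110,60),(36,255,255))
print("top",poly(t,*Y,(235,155,285,200))[0].round(1).tolist());print("scene",poly(s,*Y,(235,180,285,235))[0].round(1).tolist())
print(proj("top",rack([-120,0,140])),proj("scene",rack([-120,0,150])))
E
```

```text
time_s: 29.6
ee_pos: [563.2, 32.7, 119.7]
ee_rot: [-179.9, 32.3, 170.2]
force: [-0.6, -0.4, -1.8]
gripper_width: 66.8
gripper_force: 33.4
tilt 32.29 az -9.92 spin to level y: deg 0.12 units 0.015 q [  7.7  11.6 124.2 -35.8  16.  -40.4]
t 29.6 rot [-179.9   32.3  170.2] grasp [553.2  34.4 135.8] rack [-191.8   -2.3  135.8] goal [555.3  36.4 138. ] shift units [-0.09  0.08 -0.03]
top [[247.9, 179.4], [265.1, 181.6], [264.4, 199.4], [244.4, 199.4], [245.6, 183.9]]
scene [[245.4, 212.6], [258.6, 217.4], [262.9, 221.1], [256.4, 230.1], [242.6, 225.9], [242.1, 219.4]]
[256.57804979 180.54000923] [263.04518849 201.07210336]
```

Run:
```python
from h import *
L,R=[onz("top",u,150) for u in ((247.9,179.4),(265.1,181.6))];d=L-R
print("lip mid rack",Ro.from_euler('z',-RY,degrees=True).apply((L+R)/2-RO).round(1),"width",np.linalg.norm(d).round(1),"yaw",np.degrees(np.arctan2(d[1],d[0])).round(1)-90)
# colour runs to find rail line & gap neighbours in top view
t=np.load("top5.npy");T=lambda x,y:((x+.5)/4.4-.5+175,(y+.5)/4.4-.5+105)
# lower bins' inner sides: blue right edge, red left edge (rim z128)
for n,u in [("blueR front",(231,285)),("redL front",(503,333)),("redR front",(581,343)),("blueL front",(146,272))]:
    print(n,Ro.from_euler('z',-RY,degrees=True).apply(onz("top",T(*u),90)-RO).round(1))
```

```text
lip mid rack [-1.217e+02  1.000e-01  1.500e+02] width 58.7 yaw -6.0
blueR front [-88.2 111.1  90. ]
redL front [ -91.4 -112.8   90. ]
redR front [ -89.2 -176.5   90. ]
blueL front [-88.9 180.9  90. ]
```

Run:
```python
from h import *
plan(rack([-100,-2.3,138.5]));plan(rack([-77,-2.3,138.5]))
R=Ro.from_euler('xyz',env.state()["ee_rot"],degrees=True);print("down 10mm",(R.inv().apply([0,0,-10])/30).round(3),"fwd 10",(R.inv().apply(rack([10,0,0])-RO)/30).round(3))
```

```text
t 29.7 rot [180.   32.4 170.1] grasp [554.   34.5 136.6] rack [-191.1   -2.1  136.6] goal [644.2  21.6 138.5] shift units [-2.6   0.1   1.57]
t 29.7 rot [180.   32.4 170.1] grasp [554.   34.5 136.6] rack [-191.1   -2.1  136.6] goal [666.9  18.4 138.5] shift units [-3.24  0.12  1.98]
down 10mm [ 0.179 -0.     0.281] fwd 10 [-0.281  0.011  0.179]
```

```bash
python3 -m jog '{"jaw":[55,55,55,55,55,55,55],"slide":[[-0.2,0.01,0.1],[-0.5,0.02,0.3],[-0.5,0.02,0.3],[-0.5,0.02,0.3],[-0.5,0.02,0.32],[-0.3,0.01,0.2],[-0.1,0,0.05]],"spin":[0,0,0,0,0,0,0]}'
python3 - <<'E'
from h import *
tool();plan(rack([-77,-2.3,138.5]))
t=env.grab_frame("top");np.save("top6.npy",t)
p=poly(t,(20,110,60),(36,255,255),(240,140,285,200))[0];print(p.round(1).tolist())
for u in p:print(Ro.from_euler('z',-RY,degrees=True).apply(onz("top",u,152)-RO).round(1)[:2])
E
```

```text
time_s: 30.4
ee_pos: [655.5, 22.8, 122.4]
ee_rot: [180.0, 32.4, 170.3]
force: [-0.2, -0.2, -1.7]
gripper_width: 66.8
gripper_force: 33.4
tilt 32.42 az -9.63 spin to level y: deg -0.04 units -0.006 q [  4.9  18.4 113.4 -25.3  18.4 -53.4]
t 30.4 rot [180.   32.4 170.3] grasp [645.5  24.5 138.4] rack [-99.1   0.7 138.4] goal [666.9  18.4 138.5] shift units [-0.62 -0.08  0.39]
[[251.9, 153.4], [266.9, 154.6], [268.9, 175.4], [247.4, 170.9], [248.9, 160.6]]
[-31.7  30.8]
[-27.6 -20.5]
[-97.8 -38.5]
[-94.4  35.9]
[-58.4  36.7]
```

```bash
python3 -m jog '{"jaw":[55,55,55,55],"slide":[[-0.15,-0.04,0.1],[-0.17,-0.04,0.1],[-0.17,-0.02,0.11],[-0.13,0,0.08]],"spin":[0,0,0,0]}'
python3 - <<'E'
from h import *
tool();plan(rack([-77,-2.3,138.5]))
E
```

```text
time_s: 30.85
ee_pos: [674.7, 15.4, 122.6]
ee_rot: [180.0, 32.3, 170.2]
force: [-9.0, 3.5, 1.7]
gripper_width: 65.5
gripper_force: 34.2
tilt 32.3 az -9.75 spin to level y: deg -0.02 units -0.002 q [  3.9  19.8 110.9 -22.7  19.1 -56.8]
t 30.85 rot [180.   32.3 170.2] grasp [664.7  17.1 138.6] rack [-79.   -4.  138.6] goal [666.9  18.4 138.5] shift units [-0.05  0.06  0.04]
```

Run:
```python
from h import *
t=env.grab_frame("top");s=env.grab_frame("scene");np.save("top7.npy",t);np.save("scene7.npy",s)
print(np.round(env.state()["force"],1))
a=cv2.resize(t[125:195,225:290,::-1],None,fx=6,fy=6,interpolation=cv2.INTER_CUBIC)
b=cv2.resize(s[165:235,240:305,::-1],None,fx=6,fy=6,interpolation=cv2.INTER_CUBIC)
cv2.imwrite("pics/hang.png",np.hstack([a,b]))
```

```text
[-2.  -0.5 -2.4]
```

View pics/hang.png

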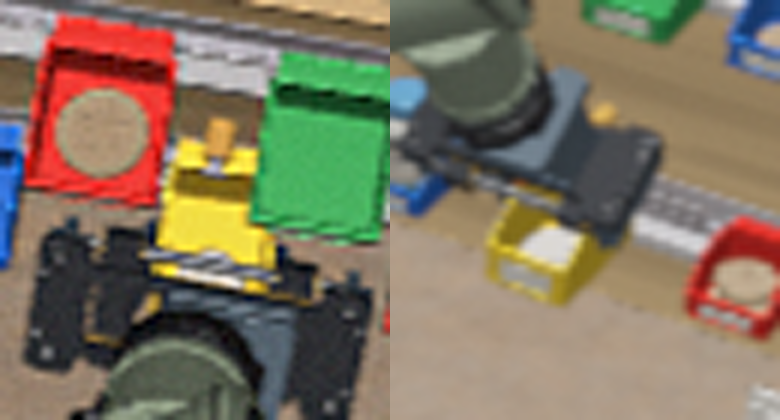

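The last picture shows the bin's lip, at top crop (175,140)–(245,150), under the orange stud and level, with the blank still in it. I'll compute the lip position.

Run:
```python
from h import *
t=np.load("top7.npy");inv=lambda p:Ro.from_euler('z',-RY,degrees=True).apply(p-RO)
g=cv2.resize(t[125:195,225:290],None,fx=4,fy=4,interpolation=cv2.INTER_CUBIC);m=cv2.inRange(cv2.cvtColor(g,cv2.COLOR_RGB2HSV),(24,150,90),(36,255,255))
for c in range(112,168,6):
    r=np.where(m[:,c])[0]
    if len(r):u=((c+.5)/4-.5+225,(r.min()+.5)/4-.5+125);print(np.round(u,1),inv(onz("top",u,152)).round(1)[:2])
tool();plan(rack([-77,-2.3,138.5]));print(np.round(env.state()["force"],1))
```

```text
[252.6 155.4] [-38.2  27.1]
[254.1 151.1] [-22.6  24.5]
[255.6 148.4] [-12.2  21. ]
[257.1 148.6] [-12.3  15.8]
[258.6 151.1] [-20.1   9.3]
[260.1 155.1] [-33.1   2. ]
[261.6 155.4] [-33.2  -3.2]
[263.1 151.4] [-18.5  -6.1]
[264.6 149.6] [-11.5 -10.2]
[266.1 149.6] [-10.7 -15.2]
tilt 32.32 az -9.75 spin to level y: deg -0.0 units -0.0 q [  3.9  19.8 110.9 -22.7  19.1 -56.8]
t 30.95 rot [180.   32.3 170.2] grasp [665.1  17.  138.4] rack [-78.6  -4.  138.4] goal [666.9  18.4 138.5] shift units [-0.05  0.06  0.03]
[-2.  -0.5 -2.4]
```

```bash
python3 -m jog '{"jaw":[55,55],"slide":[[-0.07,0.03,0.045],[0,0,0]],"spin":[0,0]}'
python3 -m jog '{"jaw":[55,55,55,55],"slide":[[0.045,0,0.07],[0.054,0,0.084],[0.054,0,0.084],[0.054,0,0.084]],"spin":[0,0,0,0]}'
python3 - <<'E'
from h import *
plan(rack([-77,-2.3,138.5]))
E
```

```text
time_s: 31.15
ee_pos: [676.4, 16.0, 122.2]
ee_rot: [-180.0, 32.2, 170.3]
force: [-9.3, 2.5, 1.2]
gripper_width: 65.1
gripper_force: 34.7
time_s: 31.55
ee_pos: [675.7, 15.9, 111.3]
ee_rot: [-180.0, 32.3, 170.3]
force: [-14.5, 3.7, 7.0]
gripper_width: 64.7
gripper_force: 34.9
t 31.55 rot [-180.    32.3  170.3] grasp [665.7  17.7 127.4] rack [-78.1  -3.2 127.4] goal [666.9  18.4 138.5] shift units [-0.23  0.03 -0.29]
```

Contact is the bin's back wall on the rest bar (expected at -21), which squares the bin (width now 64.7). I'll ease off 1 mm and continue down.

```bash
python3 -m jog '{"jaw":[55,55,55],"slide":[[0.075,0,0.045],[0.036,0,0.056],[0.036,0,0.056]],"spin":[0,0,0]}'
python3 -m jog '{"jaw":[55,55,55],"slide":[[0.036,0,0.056],[0.036,0,0.056],[0,0,0]],"spin":[0,0,0]}'
python3 - <<'E'
from h import *
plan(rack([-77,-2.3,138.5]))
E
```

```text
time_s: 31.85
ee_pos: [675.5, 16.0, 105.0]
ee_rot: [-180.0, 32.3, 170.3]
force: [-3.9, 0.9, -0.3]
gripper_width: 64.6
gripper_force: 34.7
time_s: 32.15
ee_pos: [675.3, 15.9, 100.3]
ee_rot: [-179.9, 32.3, 170.3]
force: [-6.4, 0.9, 1.1]
gripper_width: 64.6
gripper_force: 34.8
t 32.15 rot [-179.9   32.3  170.3] grasp [665.3  17.6 116.4] rack [-78.5  -3.3 116.4] goal [666.9  18.4 138.5] shift units [-0.44  0.04 -0.6 ]
```

```bash
python3 -m jog '{"jaw":[55,55],"slide":[[0.025,0,0.03],[0.025,0,0.03]],"spin":[0,0]}'
python3 -m jog '{"jaw":[55,55,55],"slide":[[0.025,0,0.03],[0.025,0,0.03],[0,0,0]],"spin":[0,0,0]}'
python3 - <<'E'
from h import *
plan(rack([-77,-2.3,138.5]))
E
```

```text
time_s: 32.35
ee_pos: [675.1, 16.1, 98.9]
ee_rot: [-179.9, 32.3, 170.3]
force: [-14.1, 1.6, 9.6]
gripper_width: 64.6
gripper_force: 34.9
time_s: 32.65
ee_pos: [674.8, 16.5, 97.4]
ee_rot: [-180.0, 32.4, 170.4]
force: [-16.3, 3.3, 12.0]
gripper_width: 64.3
gripper_force: 34.9
t 32.65 rot [-180.    32.4  170.4] grasp [664.7  18.2 113.5] rack [-79.1  -2.8 113.5] goal [666.9  18.4 138.5] shift units [-0.51  0.02 -0.67]
```

Seated at the predicted height (113.5, predicted 113.8) with an upward reaction. Releasing.

```bash
python3 -m jog '{"jaw":[55,55,55],"slide":[[0,0,0],[0,0,0],[0,0,0]],"spin":[0,0,0]}' 4
python3 -m jog '{"jaw":[66,67,68,70,72],"slide":[[0,0,0],[0,0,0],[0,0,0],[0,0,0],[0,0,0]],"spin":[0,0,0,0,0]}' 4
python3 - <<'E'
from h import *
t=env.grab_frame("top");np.save("top8.npy",t);inv=lambda p:Ro.from_euler('z',-RY,degrees=True).apply(p-RO)
g=cv2.resize(t[125:195,225:290],None,fx=4,fy=4,interpolation=cv2.INTER_CUBIC);m=cv2.inRange(cv2.cvtColor(g,cv2.COLOR_RGB2HSV),(24,150,90),(36,255,255))
for c in range(112,176,8):
    r=np.where(m[:,c])[0]
    if len(r):u=((c+.5)/4-.5+225,(r.min()+.5)/4-.5+125);print(inv(onz("top",u,128)).round(1)[:2])
print(np.round(env.state()["force"],1))
E
```

```text
time_s: 32.95
ee_pos: [675.6, 16.0, 96.6]
ee_rot: [-180.0, 32.4, 170.3]
force: [-5.8, -0.3, 3.4]
gripper_width: 64.8
gripper_force: 4.0
time_s: 33.45
ee_pos: [676.8, 16.4, 96.6]
ee_rot: [180.0, 32.5, 170.3]
force: [-0.5, -0.3, -0.3]
gripper_width: 71.9
gripper_force: 0.0
[-34.   27.8]
[-16.9  23.5]
[-13.1  17.1]
[-12.8  10. ]
[-25.   1.]
[-14.1  -4.3]
[-12.9 -11.2]
[-12.7 -18.2]
[ 0.5 -0.7  1.1]
```

```bash
python3 -m jog '{"jaw":[80,88,91,91,91,91,91,91,91,91],"slide":[[0,0,0],[0,0,0],[0,0,0],[0,0,-0.2],[0,0,-0.4],[0,0,-0.6],[0,0,-0.8],[0,0,-0.8],[0,0,-0.8],[0,0,-0.8]],"spin":[0,0,0,0,0,0,0,0,0,0]}'
python3 -m jog '{"jaw":[91,91,91,91,91,91,91],"slide":[[0,0,-0.9],[0,0,-0.9],[0,0,-0.9],[0,-0.5,-0.9],[0,-0.8,-0.5],[0,-0.8,0],[0,-0.8,0]],"spin":[0,0,0,0,0,0,0]}'
python3 - <<'E'
from h import *
inv=lambda p:Ro.from_euler('z',-RY,degrees=True).apply(p-RO)
s=env.grab_frame("scene");t=env.grab_frame("top")
Y=((20,110,60),(36,255,255))
print("bin scene",poly(s,*Y,(235,180,285,225))[0].round(1).tolist());p=poly(t,*Y,(240,140,285,195))[0]
print("bin top",p.round(1).tolist())
for n,q in [("top lip",(-8,0,128)),("frontL bot",(-133,32,64)),("frontR bot",(-133,-32,64)),("backL top",(-21,32,128)),("backR top",(-21,-32,128))]:print(n,proj("scene",rack(q)).round(1),proj("top",rack(q)).round(1))
for q in [(486,-190,76),(540,-190,122)]:print("caddy expected",proj("scene",np.array(q)).round(1),proj("top",np.array(q)).round(1))
B=((100,80,60),(125,255,255))
t4=t[190:230,290:335];m=cv2.inRange(cv2.cvtColor(t4,cv2.COLOR_RGB2HSV),*[np.array(x) for x in B]);ys,xs=np.where(m);print("rim top px",xs.min()+290,xs.max()+290,ys.min()+190,ys.max()+190,len(xs))
d=cv2.absdiff(t,np.load("top0.npy")).max(2);print("time",env.state()["time_s"])
cv2.imwrite("pics/final.png",np.hstack([s,t])[:,:,::-1])
E
```

```text
time_s: 34.5
ee_pos: [605.6, 28.5, 209.6]
ee_rot: [179.9, 32.5, 170.3]
force: [-0.0, -0.2, -0.5]
gripper_width: 91.0
gripper_force: 0.0
time_s: 35.2
ee_pos: [526.0, -46.6, 313.5]
ee_rot: [179.9, 32.6, 170.4]
force: [-0.3, -0.4, 0.1]
gripper_width: 91.0
gripper_force: 0.0
bin scene [[280.9, 194.6], [280.9, 207.1], [268.6, 220.1], [255.6, 215.6], [255.4, 209.6], [259.4, 200.1], [267.4, 193.1], [271.4, 191.4]]
bin top [[255.1, 150.1], [266.9, 151.6], [270.4, 163.9], [265.1, 189.9], [247.6, 186.4], [251.9, 156.1]]
top lip [275.5 192.6] [261.7 150. ]
frontL bot [255.2 216.2] [247.  186.3]
frontR bot [267.8 220.8] [264.5 189.2]
backL top [267.9 191.9] [252.  152.1]
backR top [280.4 196.1] [270.1 155. ]
caddy expected [300.8 248.1] [316.6 223.6]
caddy expected [305.7 230.8] [318.9 207.2]
rim top px 302 325 206 227 24
time 35.3
```

The bin matches the hung position to about 1 px in both views. A quick numeric check that the caddy is still upright and the others are unmoved:

Run:
```python
from h import *
s=env.grab_frame("scene");t=env.grab_frame("top");s1=np.load("scene1.npy");t0=np.load("top0.npy")
def diff(a,b,box):
    x0,y0,x1,y1=box;d=cv2.absdiff(a,b)[y0:y1,x0:x1].max(2);m=cv2.morphologyEx((d>28).astype(np.uint8),cv2.MORPH_OPEN,np.ones((2,2)));n,l,st,c=cv2.connectedComponentsWithStats(m)
    return [(st[i][:4]+[x0,y0,0,0]).tolist()+[int(st[i,4])] for i in range(1,n) if st[i,4]>12]
print("scene changes near card",diff(s,s1,(270,205,340,285)));print("top changes",diff(t,t0,(120,40,420,290)))
# upright caddy prediction, origin guess from top blob
for o in [(512,-188)]:
  R=Ro.from_euler('z',-8,degrees=True)
  for n,q in [("baseFL",(-30,31,0)),("baseFR",(-30,-31,0)),("rimFL",(-30,31,60)),("plTL",(30,31,114)),("plTR",(30,-31,114)),("baseBR",(30,-31,0))]:
    p=R.apply(q)+[*o,8];print(n,proj("scene",p).round(1),proj("top",p).round(1))
```

```text
scene changes near card [[270, 205, 12, 16, 127], [292, 234, 23, 31, 428]]
top changes [[249, 151, 23, 41, 711], [203, 192, 23, 37, 702], [247, 197, 81, 93, 4233], [276, 208, 17, 6, 54]]
baseFL [291.  257.9] [303.5 224.3]
baseFR [305.  263.6] [319.9 227. ]
rimFL [291.8 247. ] [305.9 223.4]
plTL [299.2 228.1] [310.7 205.2]
plTR [313.6 233.3] [328.5 208.1]
baseBR [311.2 254.5] [322.  211.2]
```

Run:
```python
from h import *
s=env.grab_frame("scene");d=cv2.absdiff(s,np.load("scene1.npy"))[225:268,285:320].max(2)
for i,r in enumerate(d):print(225+i,''.join('#' if v>28 else '+' if v>9 else '.' for v in r))
```

```text
225 ...................................
226 ...................................
227 ...................................
228 ...................................
229 ..............+++..................
230 ...............+####...............
231 ...............++#####+............
232 ..............+###+++++##+.........
233 ..............+++###+##+++++.......
234 ..............++++###+#####++......
235 .............+###+###+##+###+......
236 .............#######++##++###......
237 .............+######..++#+#+#......
238 ............+#+#####+..++##+#......
239 ............##++++###+####+#+......
240 ...........+##+++##++#######+......
241 ..........+###+++#####+######......
242 .........+#####+#############......
243 ........+##################+.......
244 ........+###############++##+......
245 ........################++#+.......
246 ......+################+##+........
247 ......+#################++.+.......
248 ......+###################+........
249 ......+####################+.......
250 ......+####################+.......
251 ......+####################+.......
252 ......+####################+.......
253 ......+####################+.......
254 ......#####################+.......
255 ......####################+........
256 ......####################+........
257 .....+###################+.........
258 ......+#################+..........
259 .......++##############+...........
260 ..........+############+...........
261 ............++########+............
262 ...............+#####+.............
263 .................+##+..............
264 ..................+++..............
265 ...................................
266 ...................................
267 ...................................
```

The silhouette is that of an upright caddy: plate top at row 229, front base at row 263, as predicted. Handing in.

```bash
python3 -c "
from workcell import env;print(env.job_done())"
```

```text
the job is handed in; nothing more can be done
None
```

The white caddy stands upright on the grey card, and the yellow bin, last seen with the blank in it just before lowering, hangs squarely on the lower rail; job handed in at about 35 s of the 64 s limit.

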